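# Fit the star wheel on the bottle feeder's splined shaft

### The arm

A 6-joint arm with a two-finger parallel gripper is mounted at the origin on the work surface. World frame = base frame: x ahead of the robot, y to its left, z up, the work surface at z = 0. Lengths are in m, angles in rad, forces in N, time in s.
With the tool pointing down it reaches from about 0.4 to 0.825 m from the base axis. Payload 7 kg.
Tool frame: the origin (TCP) lies on the centre line of the jaws, within the pads' length; the fingertips stand 25 mm ahead of it and the grasp point (between the pads) lies 6 mm ahead of it; z points along the fingers, y is the direction in which the jaws open and shut (so a half turn about z gives the same grasp; the last joint's range is limited). The gripper opens to 88 mm and grips with 3 to 60 N. Pads are 19 mm wide; open, the fingers measure 130 mm over their backs; the gripper's body (78 mm by 193 mm) begins 47 mm behind the grasp point.
Start: joints at [1.419, 0.359, 0.012, 0, -1.224, -0.288], TCP at [0.287, 0.611, 0.215] pointing down, gripper open.
Joint ranges: [-3.07, 3.07], [-1.43, 2.12], [-1.02, 1.25], [-3.03, 1.67], [-3.05, -0], [-3.03, 3.03]. Speed limits (rad/s): [2.39, 2.39, 3.01, 3.14, 3.14, 3.14].

### API

Orientations are given as [roll, pitch, yaw] about the fixed x, y, z axes, in that order (R = Rz(yaw) Ry(pitch) Rx(roll)).
In Python, from station import * gives the robot as it stands. The module is installed in compiled form; this text tells all that it offers.
- The arm moves only by the tool step_arm, never from a script. Its argument "commands" is text: rows parted by semicolons, each of 6 numbers parted by spaces: the shift along the tool's x, y, z in mm, then the turn, a rotation vector about the tool's x, y, z in rad. A call has 1 to 8 rows; each row shifts and turns the commanded pose from where the row before left it, along the tool's axes as they then stand; what a row does not reach is not made up. A row lasts 1/8 s, in which the tool goes at most 62.5 mm and 10.7 degrees, less where a joint would pass 70% of its speed; a pose out of reach is approached as far as the arm can. A call is refused whole if a number of a shift passes 62.5 or a number of a turn 0.188, either way. A call with a gripper value outside its range is refused whole. "jaw" is the finger opening in mm, from 0 to 87.6, set as the call begins (left out, the last holds). The fingers move at their own pace and stop on an object; "grip_force" is the grip in N (left out, the last holds). Time passes only in rows, so rows that do not move let the fingers close. It gives the time, the measured TCP pose, the force and the opening at its end, in the units of the state.
- get_state(): the state, without advancing time (a new reading comes with each control period).
- grab_frame(name): name is "scene" or "top"; returns a dict with "frame" (420x560x3 uint8, red, green, blue), "fovy" (degrees; the focal length in pixels is half the picture's height over the tangent of half this angle, whatever the lens; pixels are square), "cx", "cy" (the principal point, pixels), "rvec" (rotation vector, rad) and "tvec" (3), from world to camera coordinates, as OpenCV has them. Camera axes: x right, y down, z forward; pixel columns grow to the right and rows downward; lengths in m; the calibration is good to about 2 mm. A picture is of the moment at which its call begins. There is no depth.
- job_done(): hands the job in, once; it reports no verdict.
Trained networks look in a picture, given as the dict that the camera call returned (one of the last four; its "shot" number tells which), for a name from the list of things; names that differ only in an ending like _2 or _b are one class to them, and where a whole thing is asked for, a point or a joint stands for the part that bears it (a point fixed in the world has none). Each returns a list of dicts, best first, with "conf" (0 to 1); they miss things now and then, are a little off and sometimes report something else, mostly with a low value. They report only what shows in the picture. A call takes as long as a camera call. They do not tell look-alikes from the thing itself.
- recognise(picture, name): "pixel" ([column, row] in pixels, amid what is visible of it).
The state is a dict: "t": time; "q": joint angles; "qd": joint speeds; "joint_efforts": joint torques, N m; "eef_pos": TCP position; "ee_rot": TCP orientation; "force": force on the tool from outside, world axes, zero at the start; "moment": the same for the moment, N m; "width": finger opening in m.
Only numpy, scipy, OpenCV 4.12 (cv2) and the standard library are available. Lean on these libraries where they do the work, as an engineer would, in place of code of your own. Each camera call takes 0.05 s, during which the arm holds its last target.

### The job

Fit the loose six-armed star wheel onto the upright splined shaft of the bottle feeder: push it on lightly, rocking it round until the teeth mesh, and seat it fully home on the shaft's shoulder, never forcing it. Then swing the keeper bar shut over the hub, as far as its stop, so that the wheel cannot ride up; leave the oil bottles standing.

Things in the scene. Friction and masses are not known exactly. Their poses are not given: they have to be found in the camera images.
- wheel: Star wheel, 0.45 kg, lying flat on the bench right side up at any yaw: six flat white arms, 12 mm thick, 75 mm long from the axis (one along x, then every 60 degrees), round a steel hexagonal hub 60 mm tall, 52 mm across flats. The flats face the way the arms point and are free to grip from 12 to 60 mm up. Origin: on the axis at the underside; z up the bore.
- bore_top (a point): Centre of the wheel's through bore at the hub's top, 60 mm above its underside. In the bore six straight teeth, 6.2 mm wide, in line with the arms, their tips 14.3 mm from the axis, run from the underside up to 45 mm; between them, 30 degrees from the arms, are grooves reaching 19.5 mm from the axis.
- drive: The bottle feeder's fixed drive: grey gearbox 115 mm square, 66 mm high, on a steel foot plate. Origin under the shaft's axis at bench height; x points from the shaft to the keeper's post, z up. Its upright shaft is stiff to turn (0.6 N m), so turn the wheel to suit it; pressed with over 30 N an unmeshed wheel may drag it round. More than 60 N between wheel and drive damages the teeth, also on a hard knock.
- seat (a point): The shaft's axis at its shoulder, a 48 mm disc 85 mm above the bench, on which the wheel's underside must rest. Axes as the drive's, not the splines'. The wheel meshes with some 3 degrees of play either way and 1.3 mm sideways, and then slides down 35 mm. Within some 8 degrees of meshing a lightly pressed wheel already sits about half a millimetre lower.
- spline_top (a point): The shaft's axis at the flat tops of the splines, 120 mm above the bench. Six splines, 7 mm wide, 36 mm over the outside, core 26 mm, run 35 mm down to the shoulder; above them a plain pilot, 26 mm thick for 5 mm, tapers to 12 mm in 10 mm more. The splines stand at any angle, NOT measured here (repeating every 60 degrees). An unmeshed wheel stops here, 35 mm too high.
- keeper (a joint): Keeper bar swinging level about its post, rad: 0 fully open (bar on the drive's +y side), growing anticlockwise seen from above to its stop at 1.48, shut, with the bar over the hub and its pin on the shaft's axis. Starts at 0 to 0.25, stays where left, friction 0.08 N m. Bar 24 mm wide, 149 to 157 mm above the bench, 4 mm above a seated hub; a hub not home blocks it.
- keeper_pin (a point): The keeper's grip: a plain round steel pin, 12 mm thick, standing up from the bar's free end, from 157 to 197 mm above the bench, 110 mm from the hinge axis. This point is on the pin's axis, 15 mm below its top.
- keeper_hinge (a point): The keeper's vertical hinge axis at the top of its post (22 mm thick; the fitting on it reaches 164 mm above the bench), 110 mm from the shaft's axis along the drive's x.
- bottle1: Bystander: full green glass oil bottle with black cap, 50 mm wide, 160 mm tall, standing beyond the work. Origin: centre of its underside, z up.
- bottle2: Another such bottle.
Things that resemble listed ones, but are neither listed nor needed, are in the scene too. What is shaped like the wheel but pink is not meant.

How it is judged:
On the way, in this order (a step that is already met when the one before it is completed fails the run):
1. the star wheel is meshed and fully home on the shaft's shoulder (horizontal distance between wheel and seat below 0.004 m and z of wheel in the frame of seat below 0.004 m and angle between wheel's own z axis and vertical below 0.06 rad), for 0.2 s.
2. the keeper is swung shut over the seated hub (all of step 1 and value of joint keeper above 1.38 rad), for 0.2 s.
At the end, for the whole second after the job is handed in: The star wheel rests on the shaft's shoulder (within 4 mm in height and sideways, tilted less than 0.06 rad), at rest, and the keeper is shut over it (joint above 1.38 of 1.48 rad) (all of step 2 and linear speed of wheel below 0.02 m/s); the robot touches nothing.
It fails at once if the wheel and the drive press on each other with more than 60 N (contact force between wheel and drive above 60 N).
It fails at once if an oil bottle is knocked over (angle between bottle1's own z axis and vertical above 0.5 rad).
It fails at once if an oil bottle is knocked over (angle between bottle2's own z axis and vertical above 0.5 rad).
It also fails if it takes over 72 s, if anything falls off the work surface, if the arm or the gripper's body presses on something with over 40 N, if the wrist force passes 120 N, or if a joint passes its speed limit or range.

## Working session

There is one attempt and no reset: what is moved stays moved. The work goes in short steps, Python scripts to look and compute and a tool call to move; the robot and the scene stay as the last step left them, time stands still between calls to the robot, and variables do not carry over. Pictures are saved under pics/ and viewed, and the job is handed in when it is done.

Besides the shell and the picture viewer there is one more tool, called after "Emit:" as name(argument=value, ...) on one line, values as JSON. step_arm: Moves the arm, as the interface text tells. Its arguments: {"type":"object","properties":{"commands":{"type":"string"},"jaw":{"type":"number"},"grip_force":{"type":"number"}},"required":["commands"]}

```bash
mkdir -p pics; python3 - <<'E'
from station import *
import cv2,pickle
s=get_state();print({k:s[k] for k in('t','eef_pos','ee_rot','force','width')})
d={}
for n in("scene","top"):
    f=grab_frame(n);d[n]=f
    cv2.imwrite(f"pics/{n}0.png",f["frame"][:,:,::-1])
    print(n,f["fovy"],f["cx"],f["cy"],f["rvec"],f["tvec"])
    for k in("wheel","bore_top","drive","seat","spline_top","keeper","keeper_pin","keeper_hinge","bottle1"):
        print(k,[(r["pixel"],round(r["conf"],2)) for r in recognise(f,k)])
pickle.dump(d,open("d0.pkl","wb"))
E
```

```text
{'t': 0.0, 'eef_pos': array([0.28719585, 0.61027339, 0.21453858]), 'ee_rot': array([ 3.13994659e+00, -1.08738154e-04, -4.39980969e-01]), 'force': array([0.03209934, 0.51399816, 0.02787765]), 'width': 0.08753818573975296}
scene 48.3161724994256 280.3185936880293 208.63578965646948 [ 1.61062793  1.70263274 -0.85724488] [-0.02917834 -0.23766811  1.5441089 ]
wheel [([382.7, 205.8], 0.63), ([341.3, 300.4], 0.6)]
bore_top [([379.9, 201.1], 0.74), ([339.2, 242.1], 0.71), ([339.7, 303.1], 0.65)]
drive [([182.2, 231.9], 0.87)]
seat [([181.4, 232.1], 0.95)]
spline_top [([182.5, 230.8], 0.93)]
keeper [([203.9, 203.8], 0.92)]
keeper_pin [([208.8, 204.7], 0.82), ([183.5, 232.0], 0.63)]
keeper_hinge [([205.7, 202.9], 0.27)]
bottle1 [([201.0, 284.7], 0.73), ([264.1, 276.8], 0.67)]
top 54.16456161012813 280.3272631524791 213.21826893144956 [ 2.22356984 -2.16555038  0.10342962] [0.02664567 0.56178757 1.02589768]
wheel [([230.1, 151.4], 0.78), ([228.4, 228.5], 0.65), ([178.3, 278.0], 0.57)]
bore_top [([217.5, 220.5], 0.95), ([229.1, 152.6], 0.89), ([176.0, 281.0], 0.6)]
drive [([363.5, 218.5], 0.74)]
seat [([360.7, 218.4], 0.72)]
spline_top [([359.8, 217.4], 0.64)]
keeper [([348.1, 190.3], 0.8), ([360.1, 217.0], 0.3)]
keeper_pin [([345.8, 186.0], 0.75)]
keeper_hinge [([362.5, 218.4], 0.68)]
bottle1 [([286.3, 141.0], 0.83), ([336.6, 137.2], 0.79), ([360.8, 215.1], 0.57)]
```

View pics/scene0.png

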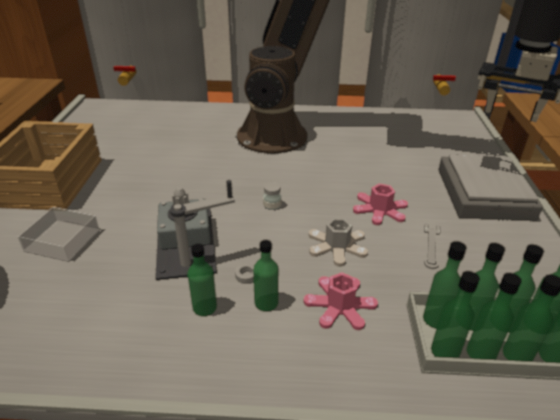

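View pics/top0.png

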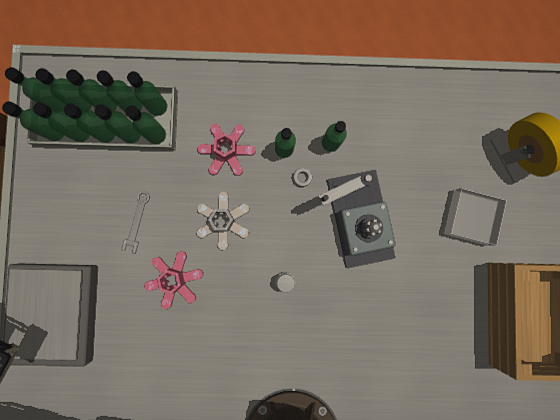

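```bash
python3 - <<'E'
import cv2,pickle
d=pickle.load(open("d0.pkl","rb"))
a=d["top"]["frame"][110:310,130:430,::-1]
cv2.imwrite("pics/topz.png",cv2.resize(a[:,:],None,fx=2.66,fy=2.66,interpolation=cv2.INTER_CUBIC))
a=d["scene"]["frame"][130:340,140:420,::-1]
cv2.imwrite("pics/scenez.png",cv2.resize(a,None,fx=2.8,fy=2.8,interpolation=cv2.INTER_CUBIC))
a=d["top"]["frame"][170:270,310:440,::-1]
cv2.imwrite("pics/topzz.png",cv2.resize(a,None,fx=6,fy=6,interpolation=cv2.INTER_CUBIC))
E
```

```text
(no output)
```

View pics/topz.png

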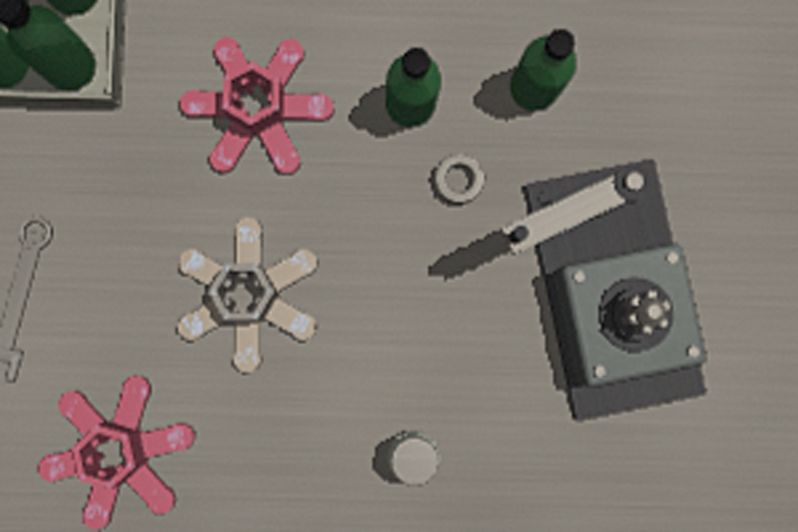

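View pics/topzz.png

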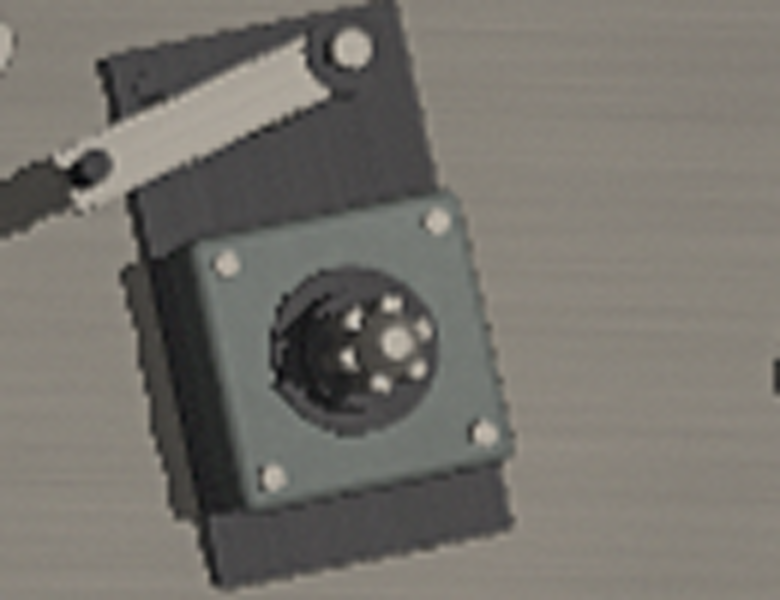

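View pics/scenez.png

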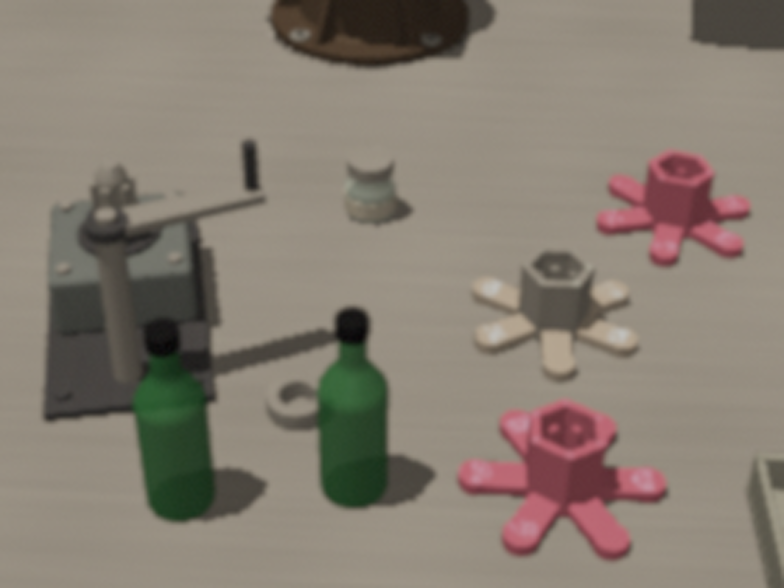

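```bash
cat > h.py <<'E'
import numpy as np,cv2,pickle
from scipy.optimize import minimize,least_squares
def K(f):
    F=f["frame"].shape[0]/2/np.tan(np.radians(f["fovy"])/2)
    return np.array([[F,0,f["cx"]],[0,F,f["cy"]],[0,0,1.]])
def proj(f,P):
    return cv2.projectPoints(np.atleast_2d(np.asarray(P,float)),np.array(f["rvec"],float),np.array(f["tvec"],float),K(f),None)[0][:,0]
def ray(f,p,z):
    R=cv2.Rodrigues(np.array(f["rvec"],float))[0];t=np.array(f["tvec"],float).ravel()
    C=-R.T@t;d=R.T@np.linalg.inv(K(f))@np.array([p[0],p[1],1.])
    return C+d*(z-C[2])/d[2]
def wheelmask(f,x,y,yaw,w,z0=0,S=4):
    H,W=f["frame"].shape[:2]
    m=np.zeros((H*S,W*S),np.uint8)
    def fill(P,v):
        p=proj(f,P); h=cv2.convexHull(((p+.5)*S-.5).astype(np.float32)).round().astype(np.int32)
        cv2.fillConvexPoly(m,h,v)
    for k in range(6):
        a=yaw+k*np.pi/3;th=np.linspace(-np.pi/2,np.pi/2,9)
        loc=[(0,-w),(0,w)]+[(.075-w+w*np.cos(t),w*np.sin(t)) for t in th]
        P=[(x+u*np.cos(a)-v*np.sin(a),y+u*np.sin(a)+v*np.cos(a),z0+z) for u,v in loc for z in(0,.012)]
        fill(P,255)
    r=.026/np.cos(np.pi/6)
    P=[(x+r*np.cos(yaw+np.pi/6+k*np.pi/3),y+r*np.sin(yaw+np.pi/6+k*np.pi/3),z0+z) for k in range(6) for z in(.012,.06)]
    fill(P,0)
    return cv2.resize(m,(W,H),interpolation=cv2.INTER_AREA)/255.
E
python3 - <<'E'
from h import *
d=pickle.load(open("d0.pkl","rb"))
T,S=d["top"],d["scene"]
def tz(u,v,s,ox,oy): return ((u+.5)/s-.5+ox,(v+.5)/s-.5+oy)
c=ray(T,tz(247,295,2.66,130,110),.012);print("wheel c",c)
masks={}
for n,f in d.items():
    im=f["frame"].astype(int); 
    g=proj(f,[c])[0]
    m=((im[:,:,0]-im[:,:,2])>30)&(im[:,:,0]>120)&((im[:,:,0]-im[:,:,1])<45)
    yy,xx=np.mgrid[:m.shape[0],:m.shape[1]]
    m&=np.hypot(xx-g[0],yy-g[1])<38
    masks[n]=m.astype(float);print(n,m.sum(),wheelmask(f,c[0],c[1],0,.011).sum())
    b=f["frame"].copy(); b[m]=[0,255,0]; q=b[int(g[1])-45:int(g[1])+45,int(g[0])-45:int(g[0])+45,::-1]
    cv2.imwrite(f"pics/m_{n}.png",cv2.resize(q,None,fx=6,fy=6,interpolation=cv2.INTER_NEAREST))
def cost(p,ns):
    return sum(((wheelmask(d[n],p[0]/1e3,p[1]/1e3,p[2]/100,p[3]/1e3)-masks[n])**2).sum()for n in ns)
for ns in(["top"],["scene"],["top","scene"]):
    best=None
    for y0 in(0,17,35,52,70,87):
        r=minimize(cost,[c[0]*1e3,c[1]*1e3,y0,11],args=(ns,),method="Nelder-Mead",options=dict(initial_simplex=np.array([c[0]*1e3,c[1]*1e3,y0,11])+np.vstack([np.zeros(4),np.diag([6,6,12,2])])))
        if best is None or r.fun<best.fun:best=r
    print(ns,best.x,best.fun)
# splines
pts=[tz(u,v,6,310,170) for u,v in[(354,318),(390,302),(425,328),(418,370),(381,383),(350,357)]]
W=np.array([ray(T,p,.12) for p in pts]);cc=W.mean(0);print("spl",cc,np.linalg.norm(W-cc,axis=1),np.degrees(np.arctan2(W[:,1]-cc[1],W[:,0]-cc[0]))%60)
print("tip",ray(T,tz(397,343,6,310,170),.135))
for n,u,v,z in[("hinge",351,48,.164),("pinbase?",97,160,.197)]: print(n,ray(T,tz(u,v,6,310,170),z))
print("box corners",[ray(T,tz(u,v,6,310,170),.066).round(4) for u,v in[(198,240),(455,195),(508,455),(250,508)]])
E
```

```text
wheel c [0.53857073 0.18844346 0.012     ]
scene 426 934.6156862745097
top 407 936.1647058823529
['top'] [539.91999944 190.67128644 103.94810264   1.02564602] 371.2233602460592
['scene'] [535.44351928 189.05580578   1.76180733   3.143402  ] 336.87446366782007
['top', 'scene'] [537.46943297 189.07517953 106.20806623   1.49205669] 719.1096501345637
spl [ 0.52817551 -0.17344653  0.12      ] [0.01565362 0.01588234 0.01613732 0.01592468 0.01556295 0.01513786] [53.60988113 55.39785442 52.46498207 50.75948614 52.90086612 52.39454098]
tip [ 0.5275831  -0.17374194  0.135     ]
hinge [ 0.63496966 -0.14827928  0.164     ]
pinbase? [ 0.5867606  -0.05049001  0.197     ]
box corners [array([ 0.5706, -0.1095,  0.066 ]), array([ 0.5919, -0.2147,  0.066 ]), array([ 0.4865, -0.237 ,  0.066 ]), array([ 0.4624, -0.1322,  0.066 ])]
```

View pics/m_top.png

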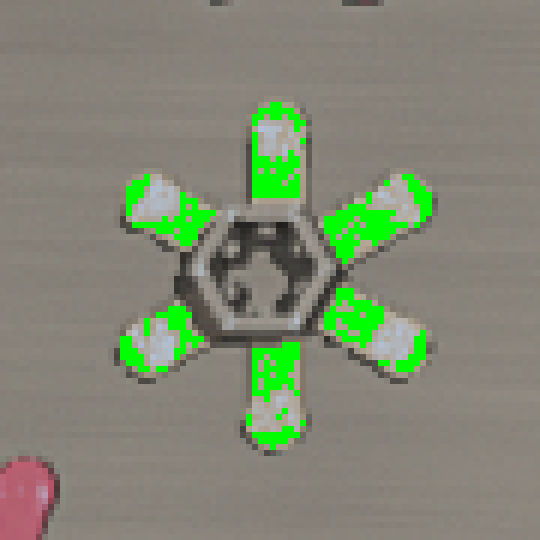

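View pics/m_scene.png

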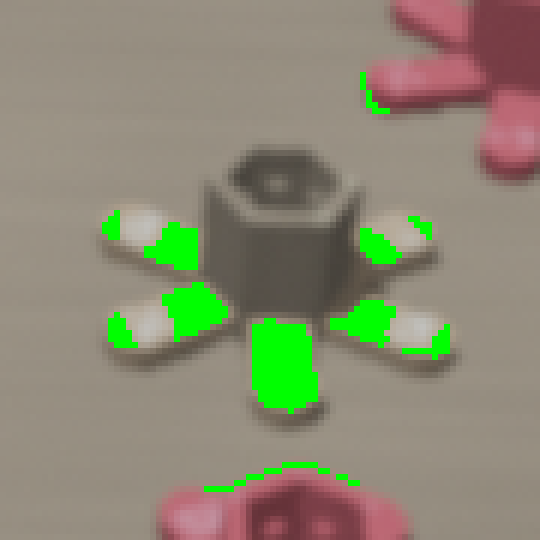

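```bash
cat > fitw.py <<'E'
from h import *
def amask(f,c,rad=40):
    im=f["frame"].astype(int);g=proj(f,[c])[0]
    m=(im[:,:,0]>158)&((im[:,:,0]-im[:,:,1])<45)
    m|=((im[:,:,0]-im[:,:,2])>30)&(im[:,:,0]>120)&((im[:,:,0]-im[:,:,1])<45)
    yy,xx=np.mgrid[:m.shape[0],:m.shape[1]]
    return (m&(np.hypot(xx-g[0],yy-g[1])<rad)),g
if __name__=="__main__":
    d=pickle.load(open("d0.pkl","rb"))
    c=np.array([.5386,.1884,.012]);M={};Wt={}
    for n,f in d.items():
        m,g=amask(f,c);M[n]=m.astype(float);b=f["frame"].copy();b[m]=[0,255,0]
        cv2.imwrite(f"pics/m2_{n}.png",cv2.resize(b[int(g[1])-45:int(g[1])+45,int(g[0])-45:int(g[0])+45,::-1],None,fx=6,fy=6,interpolation=cv2.INTER_NEAREST))
    # exclude hub region (don't care)
    for n,f in d.items():
        w=np.zeros(M[n].shape,np.uint8);P=[(c[0]+.036*np.cos(a),c[1]+.036*np.sin(a),z) for a in np.linspace(0,6.28,24) for z in(.012,.062)]
        cv2.fillConvexPoly(w,cv2.convexHull(proj(f,P).astype(np.float32)).astype(np.int32),1);Wt[n]=1-w
    def cost(p,ns): return sum((Wt[n]*(wheelmask(d[n],p[0]/1e3,p[1]/1e3,p[2]/100,p[3]/1e3)-M[n])**2).sum()for n in ns)
    for ns in(["top"],["scene"],["top","scene"]):
        x0=np.array([537,189,2,11.]);bs=[]
        for y0 in(-15,0,15):
            x0[2]=y0
            bs.append(minimize(cost,x0,args=(ns,),method="Nelder-Mead",options=dict(initial_simplex=x0+np.vstack([np.zeros(4),np.diag([6,6,12,2])]))))
        b=min(bs,key=lambda r:r.fun);print(ns,b.x.round(2),b.fun)
E
python3 fitw.py
```

```text
['top'] [539.77 189.     2.54  10.25] 33.22311418685121
['scene'] [530.79 189.6    2.89   7.51] 124.4638216070742
['top', 'scene'] [538.17 188.94   2.91   9.88] 359.21685505574777
```

View pics/m2_scene.png

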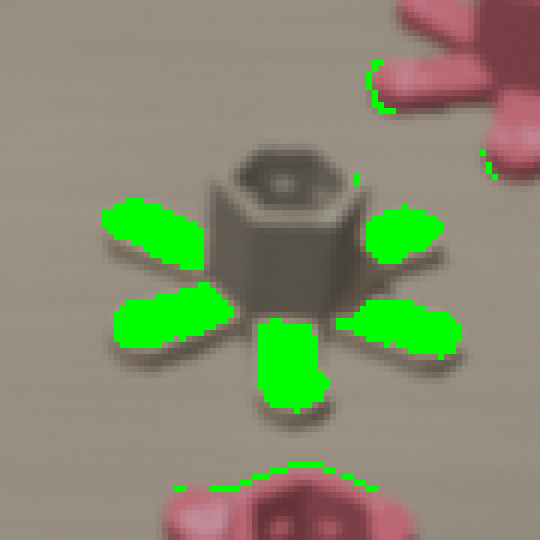

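View pics/m2_top.png

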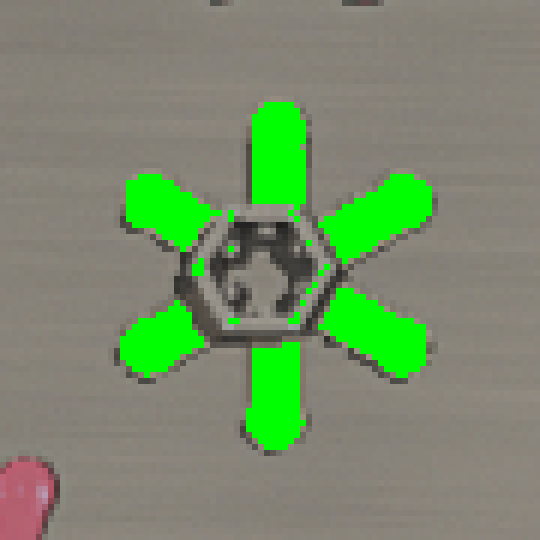

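```bash
sed -i 's/for z in(0,.012)\]/for z in(.012,.0119)]/' h.py; python3 fitw.py; python3 - <<'E'
from h import *
d=pickle.load(open("d0.pkl","rb"))
# check scene-cam splines/post consistency
S,T=d["scene"],d["top"]
for n,P in dict(tip=(.5280,-.1736,.135),shoulder=(.528,-.1736,.085),hinge=(.635,-.1483,.164)).items(): print(n,proj(S,[P])[0].round(1),proj(T,[P])[0].round(1))
a=S["frame"][180:290,145:245,::-1];cv2.imwrite("pics/sz.png",cv2.resize(a,None,fx=5,fy=5,interpolation=cv2.INTER_CUBIC))
E
```

```text
['top'] [539.46 188.19   2.27  10.58] 29.20633602460592
['scene'] [538.84 188.58   2.69  12.55] 89.57211841599386
['top', 'scene'] [539.53 188.33   2.71  10.98] 136.78054594386776
tip [178.5 188.5] [375.7 226.6]
shoulder [181.  206.8] [370.4 227.4]
hinge [177.3 206.3] [368.1 177.6]
```

View pics/sz.png

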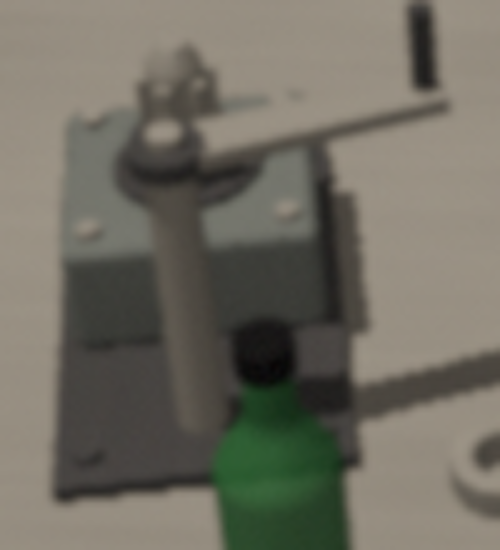

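```bash
cat > go.py <<'E'
# usage go.py x y z yawdeg : remaining shift in tool axes and turn
import sys,numpy as np
from scipy.spatial.transform import Rotation as R
from station import *
s=get_state();Rc=R.from_euler("xyz",s["ee_rot"]);x,y,z,w=map(float,sys.argv[1:5])
G=R.from_euler("xyz",[np.pi,0,np.radians(w)])
print("t",s["t"],"pos",np.round(s["eef_pos"]*1e3,2),"rot",np.degrees(s["ee_rot"]).round(2),"w",round(s["width"]*1e3,2),"F",np.round(s["force"],2),"M",np.round(s["moment"],3),"q",np.round(s["q"],2))
print("shift tool mm",np.round(Rc.inv().apply(np.array([x,y,z])-s["eef_pos"])*1e3,1),"in goal axes",np.round(G.inv().apply(np.array([x,y,z])-s["eef_pos"])*1e3,1),"turn",np.round((Rc.inv()*G).as_rotvec(),4))
E
python3 go.py .5394 .1884 .13 -28.5
```

```text
t 1.0 pos [287.38 610.74 215.48] rot [-180.     0.   -25.2] w 87.26 F [ 0.06  0.59 -0.4 ] M [-0.056  0.035 -0.006] q [ 1.42  0.36  0.01 -0.   -1.22 -0.29]
shift tool mm [407.9 274.8  85.5] in goal axes [423.  250.9  85.5] turn [-0.      0.      0.0576]
```

Emit:
step_arm(commands="0 0 0 0 0 0.0576; 46 27 3 0 0 0; 47 28 4 0 0 0; 47 28 4 0 0 0; 47 28 4 0 0 0; 47 28 4 0 0 0; 47 28 10 0 0 0; 47 28 18 0 0 0", jaw=87.6, grip_force=40)

```text
t: 2.0
eef_pos: [0.4838, 0.2818, 0.1691]
ee_rot: [-3.139, -0.001, -0.497]
force: [0.9, 1.1, -0.2]
width: 0.0873
```

```bash
python3 go.py .5394 .1884 .13 -28.5
```

```text
t 2.0 pos [483.76 281.76 169.13] rot [-1.7987e+02 -4.0000e-02 -2.8470e+01] w 87.32 F [ 0.94  1.07 -0.23] M [ 0.043 -0.113 -0.001] q [ 0.88  0.2  -0.31  0.   -1.05  0.2 ]
shift tool mm [93.4 55.6 39.1] in goal axes [93.4 55.5 39.1] turn [-0.0022 -0.0008  0.0005]
```

Emit:
step_arm(commands="40 24 19 0 0 0; 40 24 20 0 0 0; 13.4 7.5 0 0 0 0; 0 0 0 0 0 0; 0 0 0 0 0 0")

```text
t: 2.62
eef_pos: [0.5383, 0.1904, 0.1301]
ee_rot: [-3.141, -0.001, -0.497]
force: [-0.1, 0.8, -0.0]
width: 0.0876
```

```bash
python3 go.py .5394 .1884 .048 -28.5; python3 - <<'E'
from h import *
from station import *
f=grab_frame("scene");g=grab_frame("top")
pickle.dump({"scene":f,"top":g},open("d1.pkl","wb"))
a=f["frame"][100:300,240:440,::-1];b=g["frame"][140:300,130:330,::-1]
cv2.imwrite("pics/g1s.png",cv2.resize(a,None,fx=3,fy=3));cv2.imwrite("pics/g1t.png",cv2.resize(b,None,fx=3.5,fy=3.5))
E
```

```text
t 2.625 pos [538.35 190.39 130.09] rot [-1.7994e+02 -3.0000e-02 -2.8470e+01] w 87.56 F [-0.12  0.76 -0.05] M [ 0.043  0.025 -0.033] q [ 0.68  0.26 -0.34  0.   -0.97  0.39]
shift tool mm [ 1.8  1.3 82.1] in goal axes [ 1.9  1.2 82.1] turn [-0.0011 -0.0005  0.0005]
```

View pics/g1s.png

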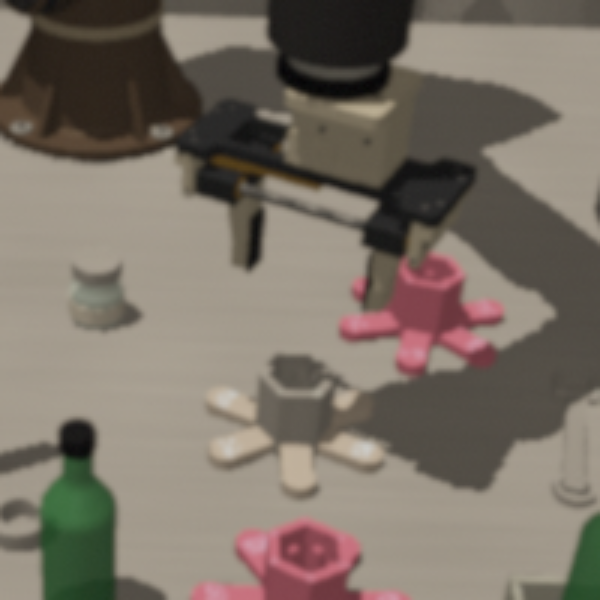

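```bash
python3 - <<'E'
from h import *
d=pickle.load(open("d1.pkl","rb"));f=d["scene"];g=d["top"]
c=np.array([.53835,.19039,.105]);u=np.array([np.cos(np.radians(61.5)),np.sin(np.radians(61.5)),0])
for k in(-.044,.044): print((proj(f,[c+k*u])[0]-[240,100])*3,(proj(g,[c+k*u])[0]-[130,140])*3.5)
E
```

```text
[251.04966775 307.1549885 ] [361.65422877 307.80370329]
[358.97339517 344.35122807] [247.4516356  241.69982081]
```

View pics/g1t.png

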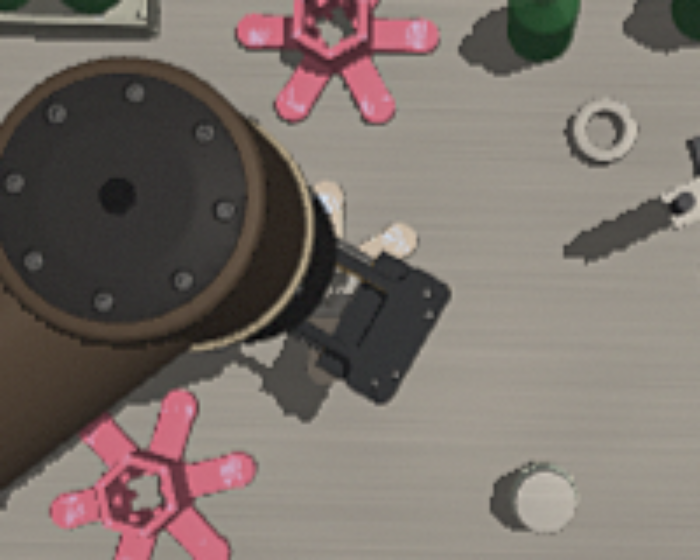

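```bash
python3 - <<'E'
from h import *
d=pickle.load(open("d1.pkl","rb"));f=d["scene"]
c=np.array([.53835,.19039,0]);u=np.array([np.cos(np.radians(61.5)),np.sin(np.radians(61.5)),0])
for z in(.105,.12,.13,.14,.15,.16):
  print(z,[((proj(f,[c+k*u+[0,0,z]])[0]-[240,100])*3).round() for k in(-.06,-.044,.044,.06)])
print(proj(f,[[0,0,0]]))
a=f["frame"][110:230,280:410,::-1]
cv2.imwrite("pics/g1z.png",cv2.resize(a,None,fx=6,fy=6,interpolation=cv2.INTER_CUBIC))
from station import *
print(get_state()["eef_pos"])
E
```

```text
0.105 [array([232., 301.]), array([251., 307.]), array([359., 344.]), array([379., 351.])]
0.12 [array([233., 284.]), array([252., 291.]), array([361., 328.]), array([382., 335.])]
0.13 [array([234., 273.]), array([253., 280.]), array([363., 316.]), array([384., 323.])]
0.14 [array([235., 262.]), array([254., 268.]), array([364., 305.]), array([385., 312.])]
0.15 [array([236., 251.]), array([255., 257.]), array([366., 293.]), array([387., 300.])]
0.16 [array([237., 239.]), array([256., 246.]), array([368., 282.]), array([389., 289.])]
[[271.47147463 136.57280457]]
[0.53809018 0.19063203 0.13003323]
```

View pics/g1z.png

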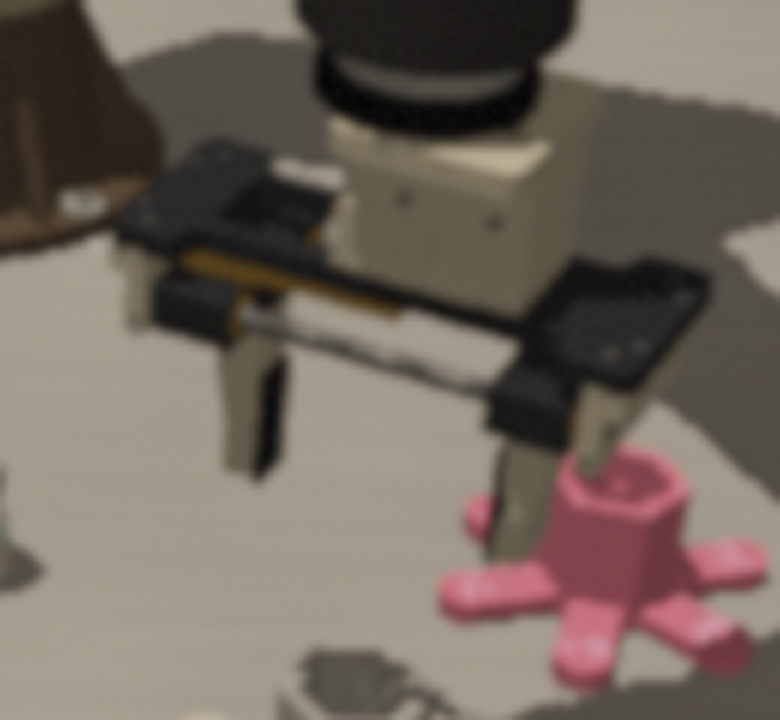

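```bash
python3 - <<'E'
from h import *
d=pickle.load(open("d1.pkl","rb"));f=d["scene"];g=d["top"]
for z in(0,.06):print("hub",z,proj(f,[[.5394,.1884,z]]),proj(g,[[.5394,.1884,z]]))
c=np.array([.53835,.19039,0]);u=np.array([np.cos(np.radians(61.5)),np.sin(np.radians(61.5)),0]);v=np.array([u[1],-u[0],0])
for z in(.15,.18,.21,.24):
  print(z,[((proj(g,[c-.0965*u+s*.039*v+[0,0,z]])[0]-[130,140])*3.5).round() for s in(-1,1)])
for n in d:
  d0=pickle.load(open("d0.pkl","rb"));print(n,np.array(d0[n]["rvec"])-d[n]["rvec"],np.array(d0[n]["tvec"])-d[n]["tvec"])
  R=cv2.Rodrigues(np.array(d[n]["rvec"]))[0];print(-R.T@np.array(d[n]["tvec"]).ravel())
E
```

```text
hub 0 [[336.58358168 244.87074724]] [[223.12018089 220.52254814]]
hub 0.06 [[338.75638029 224.72294097]] [[220.25770884 219.18192883]]
0.15 [array([396., 400.]), array([458., 293.])]
0.18 [array([392., 402.]), array([457., 291.])]
0.21 [array([389., 403.]), array([455., 289.])]
0.24 [array([385., 405.]), array([454., 286.])]
scene [0. 0. 0.] [0. 0. 0.]
[1.3874849  0.08923166 0.71311511]
top [0. 0. 0.] [0. 0. 0.]
[0.4847557  0.06308038 1.06292714]
```

```bash
python3 - <<'E'
from h import *
d=pickle.load(open("d1.pkl","rb"));f=d["scene"]
c=np.array([.53835,.19039,0]);u=np.array([np.cos(np.radians(61.5)),np.sin(np.radians(61.5)),0]);v=np.array([u[1],-u[0],0])
for z in(.15,.171,.19,.2,.21,.22,.23):
  print(z,[((proj(f,[c+a*.0965*u+s*.039*v+[0,0,z]])[0]-[280,110])*6).round() for a in(-1,1) for s in(-1,1)])
E
```

```text
0.15 [array([194., 367.]), array([ 94., 461.]), array([672., 519.]), array([590., 630.])]
0.171 [array([197., 320.]), array([ 95., 413.]), array([681., 470.]), array([599., 579.])]
0.19 [array([200., 276.]), array([ 97., 368.]), array([690., 424.]), array([607., 532.])]
0.2 [array([201., 253.]), array([ 98., 344.]), array([694., 400.]), array([611., 507.])]
0.21 [array([203., 229.]), array([ 99., 319.]), array([699., 375.]), array([615., 481.])]
0.22 [array([204., 205.]), array([100., 294.]), array([703., 350.]), array([620., 456.])]
0.23 [array([206., 181.]), array([101., 269.]), array([708., 325.]), array([624., 429.])]
```

Emit:
step_arm(commands="1.9 1.2 0 0 0 0; 0 0 17 0 0 0; 0 0 17 0 0 0; 0 0 17 0 0 0; 0 0 0 0 0 0; 0 0 0 0 0 0")

```text
t: 3.48
eef_pos: [0.5396, 0.188, 0.0792]
ee_rot: [-3.141, -0.001, -0.497]
force: [0.1, -0.3, -0.3]
width: 0.0874
```

```bash
python3 go.py .5394 .1884 .048 -28.5; cat > shot.py <<'E'
import sys
from h import *
from station import *
cam,r0,r1,c0,c1,k,name=sys.argv[1:8];f=grab_frame(cam);pickle.dump(f,open(name+".pkl","wb"))
cv2.imwrite(f"pics/{name}.png",cv2.resize(f["frame"][int(r0):int(r1),int(c0):int(c1),::-1],None,fx=int(k),fy=int(k),interpolation=cv2.INTER_CUBIC))
E
python3 shot.py scene 140 270 280 410 5 a2
```

```text
t 3.475 pos [539.65 187.98  79.16] rot [-1.7997e+02 -3.0000e-02 -2.8460e+01] w 87.37 F [ 0.06 -0.25 -0.29] M [ 0.061 -0.002  0.029] q [ 0.68  0.32 -0.4   0.   -0.86  0.4 ]
shift tool mm [-0.4 -0.2 31.2] in goal axes [-0.4 -0.3 31.2] turn [-0.0005 -0.0005  0.0006]
```

View pics/a2.png

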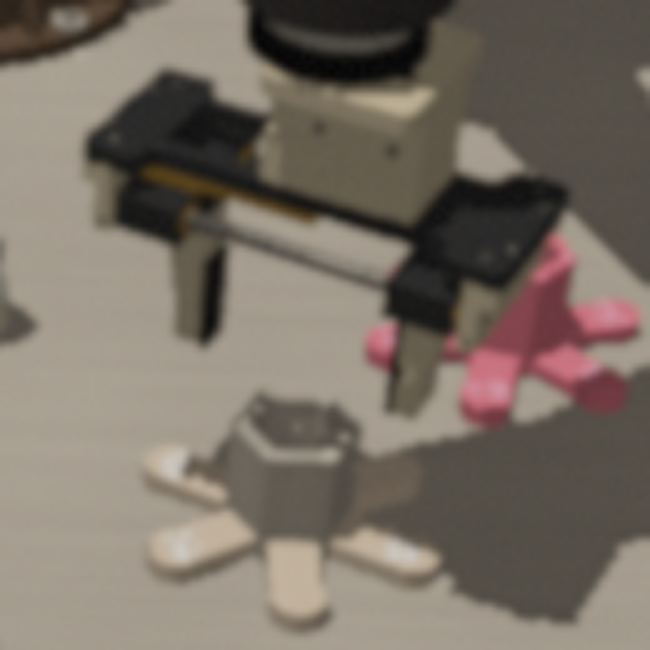

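```bash
python3 shot.py top 150 290 140 310 4 b2;python3 - <<'E'
from h import *
f=pickle.load(open("b2.pkl","rb"));s=pickle.load(open("a2.pkl","rb"))
c=np.array([.5396,.1880,0]);u=np.array([np.cos(np.radians(61.5)),np.sin(np.radians(61.5)),0]);v=np.array([u[1],-u[0],0])
for z in(.054,.088,.12,.15,.18):
  print(z,[((proj(f,[c+a*u+b*v+[0,0,z]])[0]-[140,150])*4).round() for a,b in((-.0965,-.039),(-.0965,.039),(-.044,0),(-.065,0))],[((proj(s,[c+a*u+[0,0,z]])[0]-[280,140])*5).round() for a in (-.044,0,.044)])
E
```

```text
0.054 [array([427., 411.]), array([491., 301.]), array([385., 313.]), array([415., 330.])] [array([206., 403.]), array([292., 434.]), array([381., 466.])]
0.088 [array([423., 413.]), array([490., 298.]), array([380., 311.]), array([411., 329.])] [array([211., 344.]), array([298., 375.]), array([389., 406.])]
0.12 [array([420., 414.]), array([489., 296.]), array([375., 309.]), array([407., 327.])] [array([215., 286.]), array([305., 316.]), array([397., 348.])]
0.15 [array([417., 415.]), array([488., 293.]), array([370., 307.]), array([403., 326.])] [array([220., 230.]), array([311., 260.]), array([405., 291.])]
0.18 [array([413., 417.]), array([486., 291.]), array([365., 304.]), array([399., 324.])] [array([224., 172.]), array([317., 201.]), array([413., 231.])]
```

View pics/b2.png

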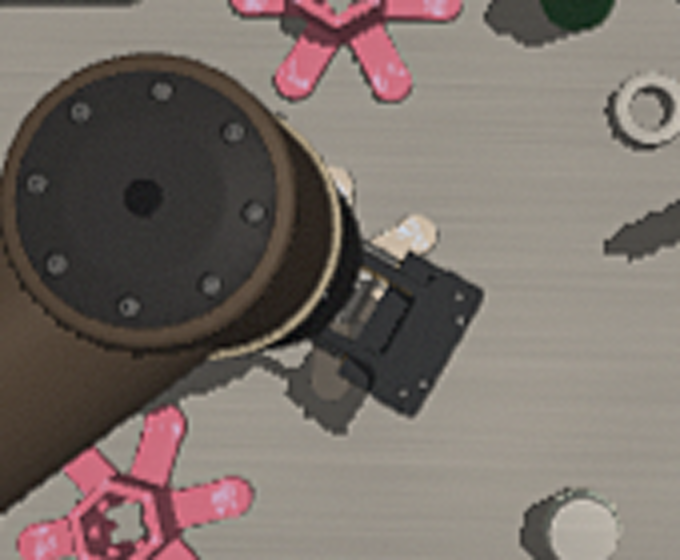

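Emit:
step_arm(commands="-0.4 -0.2 11 0 0 0; 0 0 10 0 0 0; 0 0 10 0 0 0; 0 0 0 0 0 0; 0 0 0 0 0 0")

```text
t: 4.2
eef_pos: [0.5392, 0.1879, 0.0474]
ee_rot: [3.141, -0.0, -0.497]
force: [-0.0, -0.2, 0.1]
width: 0.0879
```

```bash
python3 go.py .5394 .1884 .048 -28.5; 
python3 shot.py scene 160 270 280 410 6 a3
```

```text
t 4.2 pos [539.16 187.94  47.41] rot [179.99  -0.   -28.49] w 87.91 F [-0.03 -0.23  0.11] M [ 0.026 -0.031  0.016] q [ 0.68  0.35 -0.43  0.   -0.79  0.4 ]
shift tool mm [-0.  -0.5 -0.6] in goal axes [-0.  -0.5 -0.6] turn [ 0.0002 -0.      0.0001]
```

View pics/a3.png

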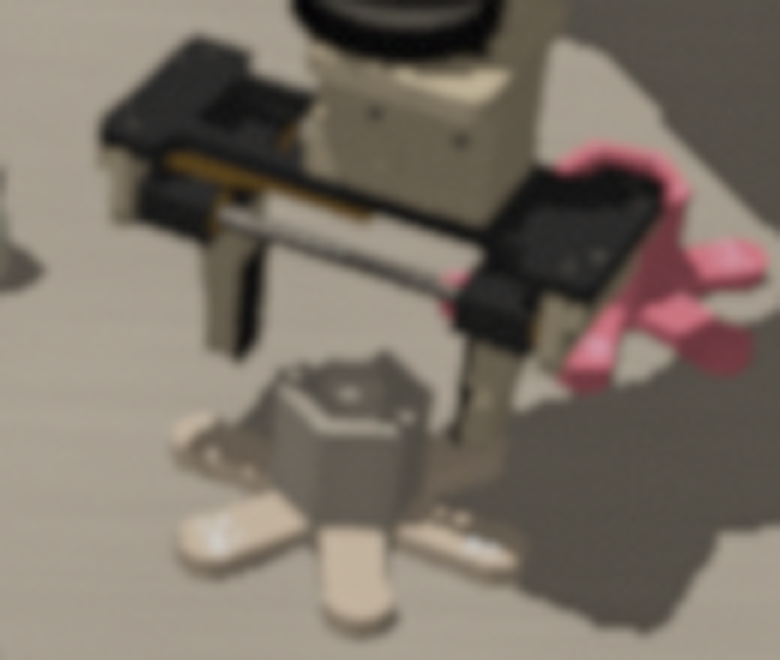

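Emit:
step_arm(commands="0 0 3 0 0 0; 0 0 3 0 0 0; 0 0 2 0 0 0; 0 0 0 0 0 0")

```text
t: 4.75
eef_pos: [0.5389, 0.1878, 0.0392]
ee_rot: [3.141, 0.0, -0.497]
force: [0.3, 0.4, 0.1]
width: 0.0874
```

Emit:
step_arm(commands="0 -0.5 3 0 0 0; 0 0 2 0 0 0; 0 0 2 0 0 0; 0 0 0 0 0 0")

```text
t: 5.25
eef_pos: [0.5391, 0.1883, 0.0322]
ee_rot: [3.141, 0.0, -0.497]
force: [0.1, 0.1, -0.1]
width: 0.0872
```

```bash
python3 go.py .5394 .1884 .048 -28.5; 
python3 shot.py scene 160 270 280 410 6 a4
```

```text
t 5.25 pos [539.15 188.26  32.22] rot [ 1.7998e+02  1.0000e-02 -2.8500e+01] w 87.19 F [ 0.06  0.14 -0.11] M [ 0.003  0.002 -0.012] q [ 0.68  0.37 -0.44 -0.   -0.76  0.39]
shift tool mm [  0.2  -0.2 -15.8] in goal axes [  0.2  -0.2 -15.8] turn [0.0004 0.0002 0.    ]
```

View pics/a4.png

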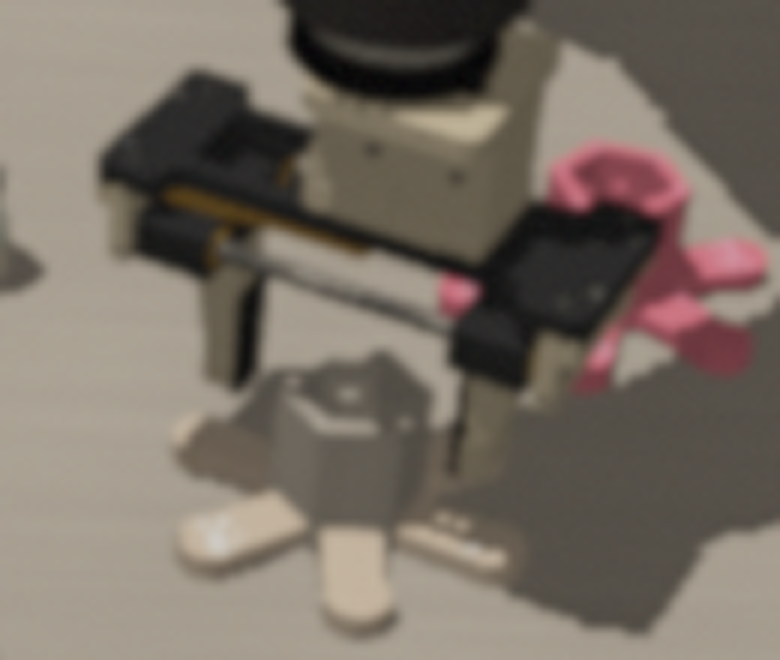

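Emit:
step_arm(commands="0 0 3 0 0 0; 0 0 2 0 0 0; 0 0 2 0 0 0; 0 0 0 0 0 0")

```text
t: 5.8
eef_pos: [0.5391, 0.1883, 0.0252]
ee_rot: [3.141, 0.0, -0.497]
force: [-0.0, -0.1, -0.4]
width: 0.0877
```

Emit:
step_arm(commands="0 0 2 0 0 0; 0 0 2 0 0 0; 0 0 2 0 0 0; 0 0 2 0 0 0; 0 0 0 0 0 0")

```text
t: 6.42
eef_pos: [0.5392, 0.1883, 0.0172]
ee_rot: [3.141, 0.0, -0.497]
force: [0.1, 0.3, -1.0]
width: 0.0878
```

```bash
python3 go.py .5394 .1884 .016 -28.5; 
python3 shot.py scene 160 270 280 410 6 a5
```

```text
t 6.425 pos [539.17 188.29  17.24] rot [ 1.7998e+02  1.0000e-02 -2.8500e+01] w 87.8 F [ 0.15  0.33 -1.02] M [-0.021 -0.031  0.035] q [ 0.68  0.39 -0.45 -0.   -0.72  0.39]
shift tool mm [ 0.1 -0.2  1.2] in goal axes [ 0.1 -0.2  1.2] turn [0.0004 0.0002 0.    ]
```

View pics/a5.png

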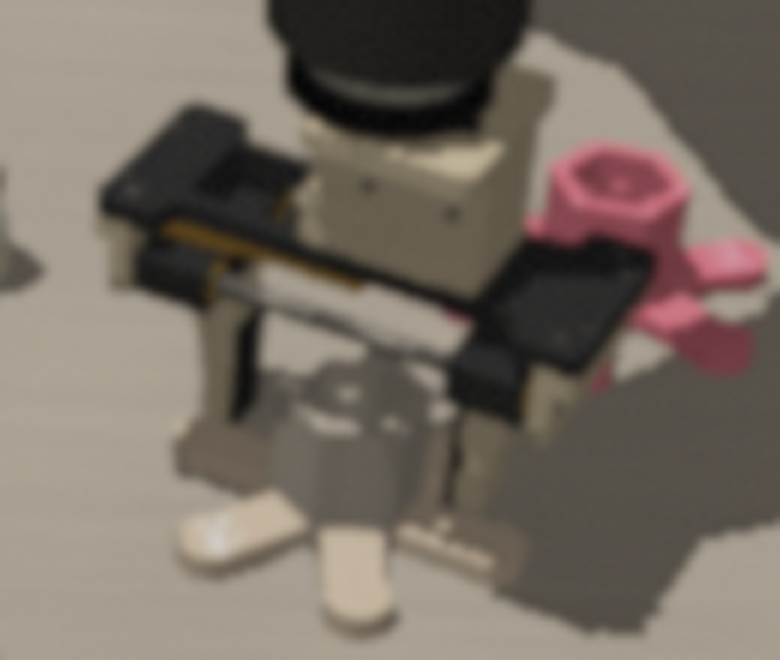

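Emit:
step_arm(commands="0 0 0 0 0 0; 0 0 0 0 0 0; 0 0 0 0 0 0; 0 0 0 0 0 0; 0 0 0 0 0 0; 0 0 0 0 0 0", jaw=40, grip_force=40)

```text
t: 7.22
eef_pos: [0.5394, 0.1885, 0.0175]
ee_rot: [-3.141, -0.0, -0.497]
force: [0.5, 1.3, -0.4]
width: 0.0515
```

```bash
python3 go.py .5394 .1884 .016 -28.5; 
python3 shot.py scene 160 270 280 410 6 a6
```

```text
t 7.225 pos [539.4  188.51  17.53] rot [-1.7998e+02 -1.0000e-02 -2.8500e+01] w 51.53 F [ 0.47  1.26 -0.35] M [ 0.206 -0.091  0.012] q [ 0.68  0.39 -0.45  0.   -0.72  0.39]
shift tool mm [0.1 0.1 1.5] in goal axes [0.1 0.1 1.5] turn [-0.0003 -0.0001  0.0001]
```

View pics/a6.png

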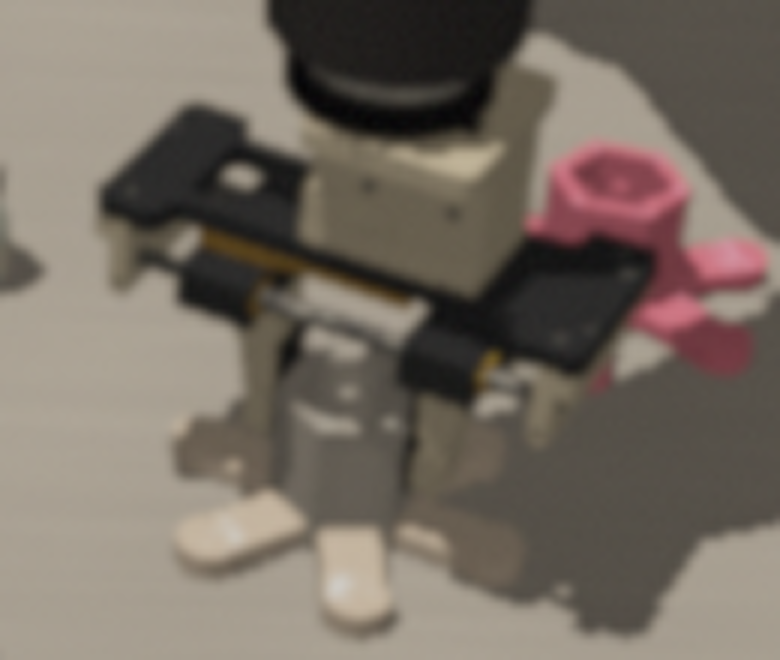

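Emit:
step_arm(commands="0 0 -8 0 0 0; 0 0 -25 0 0 0; 0 0 -40 0 0 0; 0 0 -50 0 0 0; 0 0 -50 0 0 0; 0 0 -35 0 0 0; 0 0 -17 0 0 0; 0 0 0 0 0 0")

```text
t: 8.28
eef_pos: [0.5392, 0.1885, 0.2427]
ee_rot: [-3.141, -0.0, -0.498]
force: [0.3, -0.4, -4.8]
width: 0.0516
```

```bash
python3 go.py .528 -.1735 .24 -7.1; 
python3 shot.py scene 60 270 240 410 4 a7
```

```text
t 8.275 pos [539.2  188.46 242.72] rot [-179.94   -0.    -28.51] w 51.55 F [ 0.32 -0.44 -4.82] M [0.031 0.016 0.025] q [ 0.68  0.17 -0.18 -0.   -1.22  0.39]
shift tool mm [162.9 323.4   2.4] in goal axes [ 33.6 360.6   2.7] turn [-1.000e-03 -2.000e-04 -3.736e-01]
```

View pics/a7.png

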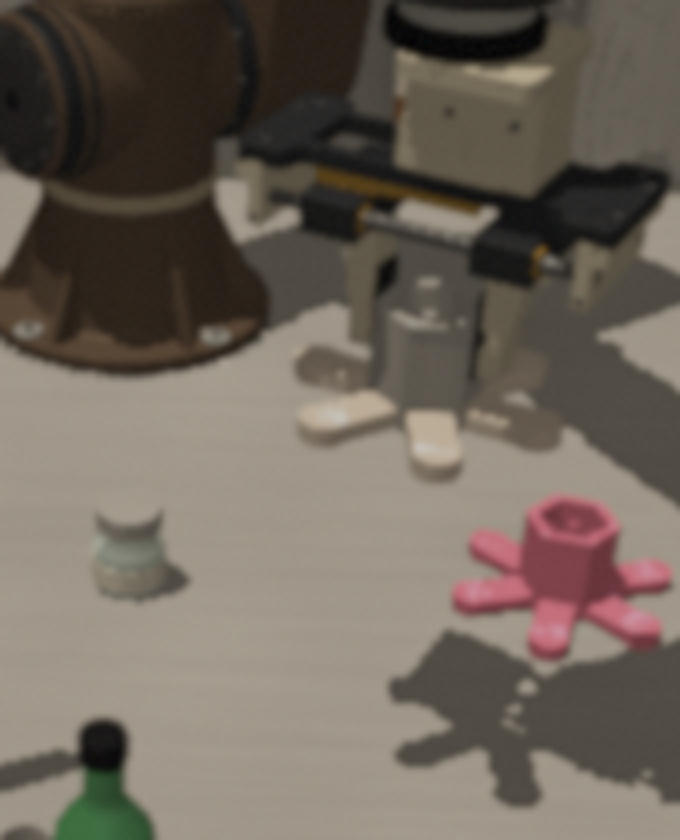

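Emit:
step_arm(commands="0 0 0 0 0 -0.093; 0 0 0 0 0 -0.094; 0 0 0 0 0 -0.093; 0 0 0 0 0 -0.094; -2 30 0 0 0 0; -2 50 0 0 0 0; -2 50 0 0 0 0; -2 50 0 0 0 0")

```text
t: 9.32
eef_pos: [0.5074, 0.0085, 0.2408]
ee_rot: [3.14, 0.003, -0.124]
force: [0.9, -0.9, -3.5]
width: 0.0517
```

Emit:
step_arm(commands="6 50 0 0 0 0; 12 50 0 0 0 0; 12 50 0 0 0 0; 10 25 0 0 0 0; 1.5 5.5 2.5 0 0 0; 0 0 0 0 0 0; 0 0 0 0 0 0")

```text
t: 10.2
eef_pos: [0.5277, -0.1729, 0.2395]
ee_rot: [-3.141, 0.001, -0.123]
force: [-1.0, 0.3, -4.4]
width: 0.0516
```

```bash
python3 go.py .528 -.1735 .24 -7.1; 
python3 shot.py scene 80 280 120 320 4 a8; python3 shot.py top 130 280 290 470 4 b8
```

```text
t 10.2 pos [ 527.7  -172.88  239.55] rot [-1.7999e+02  5.0000e-02 -7.0400e+00] w 51.59 F [-0.98  0.3  -4.35] M [-0.012 -0.04   0.032] q [ 0.04  0.15 -0.22 -0.   -1.21  1.41]
shift tool mm [ 0.4  0.6 -0.5] in goal axes [ 0.4  0.6 -0.5] turn [-0.0001  0.0008  0.001 ]
```

View pics/a8.png

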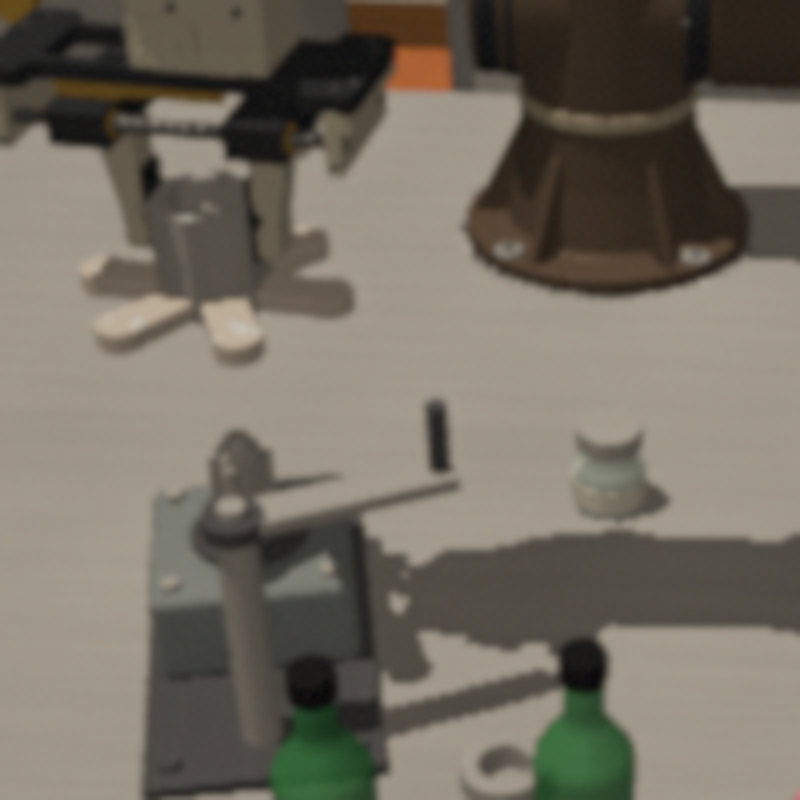

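View pics/b8.png

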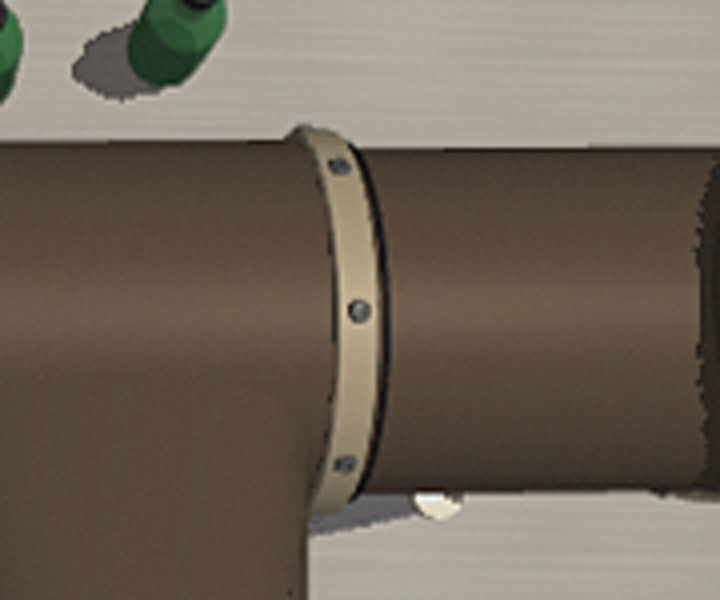

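```bash
cat > ov.py <<'E'
import sys
from h import *
name,r0,c0,k,x,y,z0,yaw=sys.argv[1],*map(float,sys.argv[2:9])
f=pickle.load(open(name+".pkl","rb"));im=cv2.imread(f"pics/{name}.png")
def dr(P,col):
    p=((proj(f,P)-[c0,r0]+.5)*k-.5).round().astype(np.int32);cv2.polylines(im,[p],True,col,1)
yaw=np.radians(yaw);r=.026/np.cos(np.pi/6)
for z in(.012,.06): dr([(x+r*np.cos(yaw+np.pi/6+i*np.pi/3),y+r*np.sin(yaw+np.pi/6+i*np.pi/3),z0+z) for i in range(6)],(0,0,255))
for i in range(6):
    a=yaw+i*np.pi/3;th=np.linspace(-np.pi/2,np.pi/2,9);w=.011
    loc=[(.026,-w)]+[(.075-w+w*np.cos(t),w*np.sin(t)) for t in th]+[(.026,w)]
    dr([(x+u*np.cos(a)-v*np.sin(a),y+u*np.sin(a)+v*np.cos(a),z0+.012) for u,v in loc],(0,255,0))
cv2.imwrite(f"pics/{name}_ov.png",im)
E
python3 ov.py a8 80 120 4 .5277 -.1729 .222 22.96
```

```text
(no output)
```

View pics/a8_ov.png

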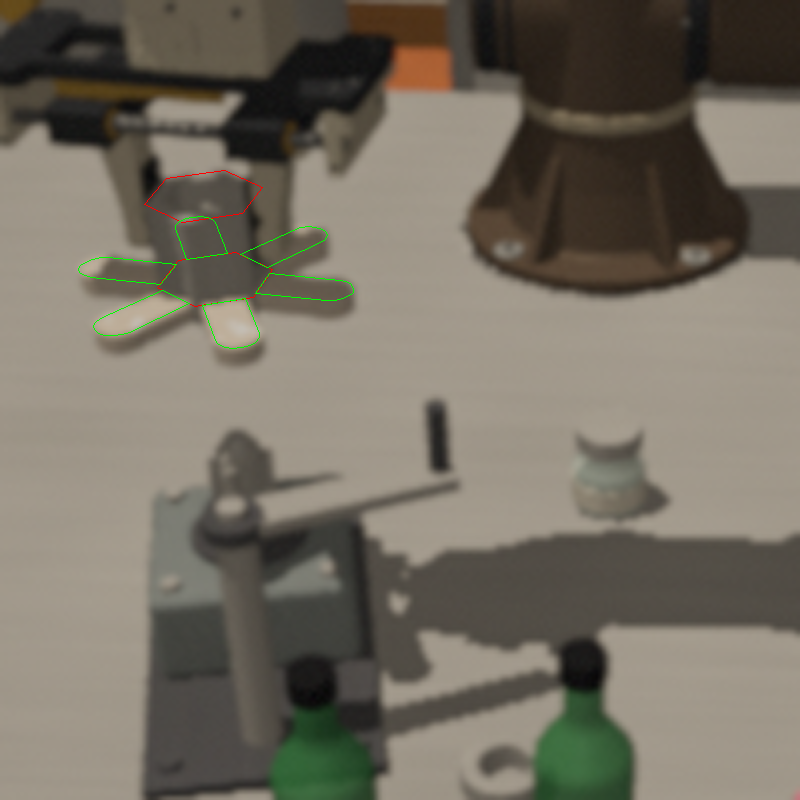

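Emit:
step_arm(commands="0.4 0.6 15 0 0 0; 0 0 25 0 0 0; 0 0 20 0 0 0; 0 0 10 0 0 0; 0 0 4 0 0 0; 0 0 0 0 0 0; 0 0 0 0 0 0")

```text
t: 11.18
eef_pos: [0.529, -0.1742, 0.1667]
ee_rot: [3.142, -0.001, -0.123]
force: [-0.4, -0.6, -3.4]
width: 0.0518
```

```bash
python3 go.py .528 -.1735 .1375 -7.1; 
python3 shot.py scene 130 260 120 280 5 a9;  python3 ov.py a9 130 120 5 .528 -.1735 .148 22.96
```

```text
t 11.175 pos [ 528.97 -174.2   166.69] rot [ 1.80e+02 -7.00e-02 -7.06e+00] w 51.78 F [-0.45 -0.61 -3.39] M [-0.012 -0.004  0.023] q [ 0.03  0.2  -0.32  0.   -1.04  1.41]
shift tool mm [-1.1 -0.6 29.2] in goal axes [-1.  -0.6 29.2] turn [ 0.     -0.0013  0.0007]
```

View pics/a9_ov.png

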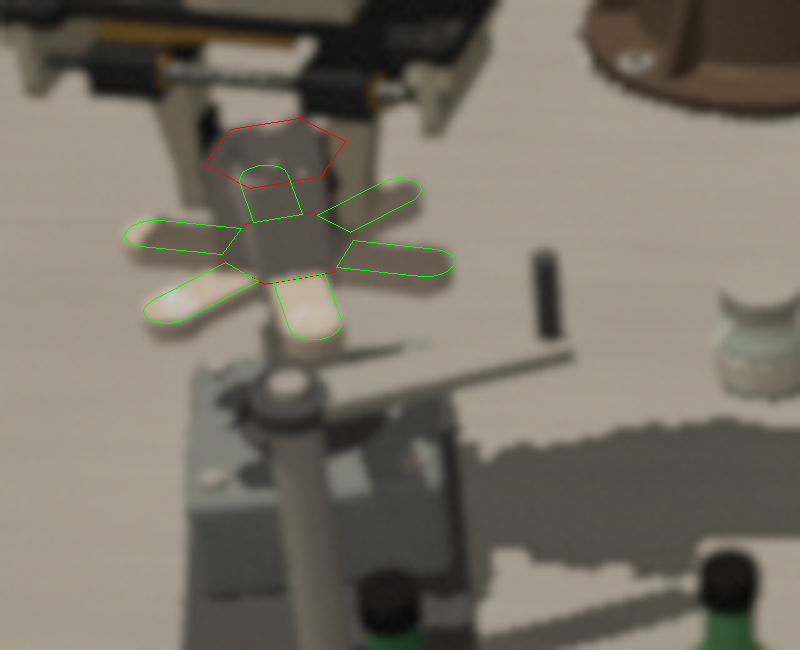

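Emit:
step_arm(commands="0 0 0 0 0 0; 0 0 0 0 0 0; 0 0 0 0 0 0")

```text
t: 11.6
eef_pos: [0.5285, -0.1742, 0.1661]
ee_rot: [-3.142, -0.0, -0.123]
force: [0.4, -0.2, -3.6]
width: 0.0517
```

```bash
python3 go.py .528 -.1735 .1375 -7.1
```

```text
t 11.6 pos [ 528.53 -174.18  166.08] rot [-1.80e+02 -1.00e-02 -7.07e+00] w 51.71 F [ 0.4  -0.19 -3.63] M [-0.059  0.028 -0.005] q [ 0.03  0.2  -0.32  0.   -1.04  1.41]
shift tool mm [-0.6 -0.6 28.6] in goal axes [-0.6 -0.6 28.6] turn [-0.     -0.0002  0.0005]
```

Emit:
step_arm(commands="-0.5 -0.5 5 0 0 0; 0 0 5 0 0 0; 0 0 4 0 0 0; 0 0 0 0 0 0; 0 0 0 0 0 0")

```text
t: 12.22
eef_pos: [0.5282, -0.1737, 0.152]
ee_rot: [3.142, -0.0, -0.123]
force: [-0.9, 0.1, -4.5]
width: 0.0518
```

Emit:
step_arm(commands="0 0 2 0 0 0; 0 0 2 0 0 0; 0 0 2 0 0 0; 0 0 0 0 0 0")

```text
t: 12.72
eef_pos: [0.5279, -0.1736, 0.1457]
ee_rot: [3.142, 0.0, -0.123]
force: [-0.3, 0.5, -3.9]
width: 0.052
```

```bash
python3 go.py .528 -.1735 .1375 -7.1
```

```text
t 12.725 pos [ 527.89 -173.58  145.73] rot [ 1.80e+02  3.00e-02 -7.07e+00] w 51.97 F [-0.34  0.53 -3.92] M [-0.046 -0.044 -0.04 ] q [ 0.03  0.22 -0.35 -0.   -1.    1.41]
shift tool mm [ 0.1 -0.1  8.2] in goal axes [ 0.1 -0.1  8.2] turn [0.     0.0005 0.0005]
```

Emit:
step_arm(commands="0 0 1 0 0 0; 0 0 1 0 0 0; 0 0 1 0 0 0; 0 0 1 0 0 0; 0 0 0 0 0 0")

```text
t: 13.35
eef_pos: [0.528, -0.1736, 0.1419]
ee_rot: [3.142, 0.0, -0.123]
force: [0.7, 0.2, -3.9]
width: 0.0518
```

Emit:
step_arm(commands="0 0 1 0 0 0; 0 0 1 0 0 0; 0 0 0 0 0 0")

```text
t: 13.72
eef_pos: [0.528, -0.1736, 0.1399]
ee_rot: [3.142, 0.0, -0.123]
force: [-0.9, 0.0, -4.4]
width: 0.0518
```

Emit:
step_arm(commands="0 0 0.5 0 0 0; 0 0 0.5 0 0 0; 0 0 0.5 0 0 0; 0 0 0 0 0 0")

```text
t: 14.22
eef_pos: [0.528, -0.1736, 0.1384]
ee_rot: [3.142, 0.0, -0.123]
force: [-0.4, 0.4, -3.7]
width: 0.0515
```

```bash
python3 go.py .528 -.1735 .1375 -7.1
```

```text
t 14.225 pos [ 528.01 -173.6   138.39] rot [ 1.80e+02  1.00e-02 -7.07e+00] w 51.54 F [-0.43  0.39 -3.67] M [-0.086  0.051 -0.018] q [ 0.03  0.23 -0.36  0.   -0.98  1.41]
shift tool mm [-0.  -0.1  0.9] in goal axes [-0.  -0.1  0.9] turn [0.     0.0001 0.0005]
```

On the pilot with no side load. Now onto the spline tops.

Emit:
step_arm(commands="0 0 0.4 0 0 0; 0 0 0.4 0 0 0; 0 0 0 0 0 0")

```text
t: 14.6
eef_pos: [0.528, -0.1736, 0.1376]
ee_rot: [3.142, 0.0, -0.123]
force: [-0.8, -0.8, -3.3]
width: 0.0517
```

Emit:
step_arm(commands="0 0 0.4 0 0 0; 0 0 0.4 0 0 0; 0 0 0 0 0 0")

```text
t: 14.98
eef_pos: [0.528, -0.1736, 0.1368]
ee_rot: [-3.142, 0.0, -0.123]
force: [-0.8, 0.2, -4.6]
width: 0.0516
```

Emit:
step_arm(commands="0 0 0.4 0 0 0; 0 0 0.4 0 0 0; 0 0 0 0 0 0")

```text
t: 15.35
eef_pos: [0.528, -0.1736, 0.136]
ee_rot: [3.142, 0.0, -0.123]
force: [0.0, -0.6, -3.9]
width: 0.0515
```

Emit:
step_arm(commands="0 0 0.5 0 0 0; 0 0 0.5 0 0 0; 0 0 0.5 0 0 0; 0 0 0 0 0 0")

```text
t: 15.85
eef_pos: [0.528, -0.1736, 0.1345]
ee_rot: [3.142, 0.0, -0.123]
force: [1.6, 0.0, -4.3]
width: 0.0519
```

Emit:
step_arm(commands="0 0 0.5 0 0 0; 0 0 0.5 0 0 0; 0 0 0.5 0 0 0; 0 0 0 0 0 0")

```text
t: 16.35
eef_pos: [0.528, -0.1736, 0.133]
ee_rot: [3.142, 0.0, -0.123]
force: [0.0, 0.1, -3.7]
width: 0.052
```

```bash
python3 go.py .528 -.1735 .1375 -7.1
```

```text
t 16.35 pos [ 528.01 -173.6   133.  ] rot [ 1.80e+02  1.00e-02 -7.07e+00] w 52.02 F [ 0.    0.13 -3.69] M [-0.062 -0.01   0.012] q [ 0.03  0.23 -0.37  0.   -0.97  1.41]
shift tool mm [-0.  -0.1 -4.5] in goal axes [-0.  -0.1 -4.5] turn [0.     0.0001 0.0005]
```

Emit:
step_arm(commands="0 0 1 0 0 0; 0 0 1 0 0 0; 0 0 1 0 0 0; 0 0 1 0 0 0; 0 0 0 0 0 0")

```text
t: 16.98
eef_pos: [0.528, -0.1736, 0.129]
ee_rot: [3.142, 0.0, -0.123]
force: [-0.4, -0.2, -4.1]
width: 0.0522
```

Emit:
step_arm(commands="0 0 1 0 0 0; 0 0 1 0 0 0; 0 0 1.5 0 0 0; 0 0 1.5 0 0 0; 0 0 1.5 0 0 0; 0 0 1.5 0 0 0; 0 0 0 0 0 0")

```text
t: 17.85
eef_pos: [0.5279, -0.1736, 0.1209]
ee_rot: [3.142, 0.0, -0.123]
force: [0.0, -0.8, -3.0]
width: 0.0516
```

```bash
python3 go.py .528 -.1735 .1025 -7.1;python3 shot.py scene 130 260 120 280 5 a10;  python3 ov.py a10 130 120 5 .528 -.1735 .1035 22.9
```

```text
t 17.85 pos [ 527.94 -173.58  120.91] rot [ 1.80e+02  2.00e-02 -7.07e+00] w 51.58 F [ 0.02 -0.81 -3.02] M [-0.046  0.018 -0.017] q [ 0.03  0.25 -0.38 -0.   -0.94  1.41]
shift tool mm [ 0.  -0.1 18.4] in goal axes [ 0.  -0.1 18.4] turn [0.     0.0003 0.0005]
```

View pics/a10_ov.png

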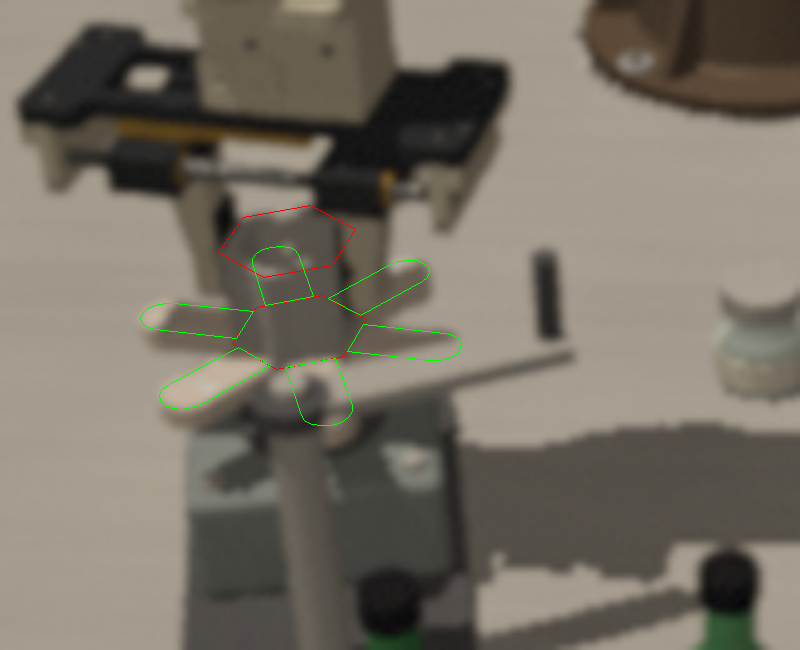

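Emit:
step_arm(commands="0 0 2 0 0 0; 0 0 2 0 0 0; 0 0 2 0 0 0; 0 0 2 0 0 0; 0 0 2 0 0 0; 0 0 2 0 0 0; 0 0 0 0 0 0")

```text
t: 18.77
eef_pos: [0.5279, -0.1736, 0.1089]
ee_rot: [3.142, 0.0, -0.123]
force: [0.2, 0.2, -4.3]
width: 0.0519
```

Emit:
step_arm(commands="0 0 1 0 0 0; 0 0 1 0 0 0; 0 0 0.5 0 0 0; 0 0 0.5 0 0 0; 0 0 0.5 0 0 0; 0 0 0 0 0 0")

```text
t: 19.52
eef_pos: [0.528, -0.1736, 0.1055]
ee_rot: [3.142, 0.0, -0.123]
force: [-0.3, -0.6, -3.8]
width: 0.0518
```

Emit:
step_arm(commands="0 0 0.4 0 0 0; 0 0 0.4 0 0 0; 0 0 0.4 0 0 0; 0 0 0 0 0 0")

```text
t: 20.02
eef_pos: [0.528, -0.1736, 0.1043]
ee_rot: [-3.142, 0.0, -0.123]
force: [-0.2, 1.5, -3.3]
width: 0.0515
```

Emit:
step_arm(commands="0 0 0.4 0 0 0; 0 0 0.4 0 0 0; 0 0 0 0 0 0")

```text
t: 20.4
eef_pos: [0.528, -0.1736, 0.1035]
ee_rot: [3.142, 0.0, -0.123]
force: [-0.4, 0.4, -3.7]
width: 0.0518
```

Emit:
step_arm(commands="0 0 0.4 0 0 0; 0 0 0.4 0 0 0; 0 0 0 0 0 0")

```text
t: 20.78
eef_pos: [0.528, -0.1736, 0.1027]
ee_rot: [3.142, 0.0, -0.123]
force: [0.1, -0.4, -5.2]
width: 0.0518
```

Emit:
step_arm(commands="0 0 0.4 0 0 0; 0 0 0.4 0 0 0; 0 0 0 0 0 0")

```text
t: 21.15
eef_pos: [0.5281, -0.1736, 0.1025]
ee_rot: [3.141, -0.0, -0.123]
force: [-3.2, 2.6, 4.0]
width: 0.0516
```

Emit:
step_arm(commands="0 0 -0.3 0 0 0; 0 0 0 0 0 0; 0 0 0 0 0 0; 0 0 0 0 0 0; 0 0 0 0 0 0; 0 0 0 0 0 0", jaw=87.6)

```text
t: 21.9
eef_pos: [0.5281, -0.1736, 0.1022]
ee_rot: [-3.142, -0.0, -0.123]
force: [0.6, 0.3, 0.3]
width: 0.0873
```

Emit:
step_arm(commands="0 0 -5 0 0 0; 0 0 -10 0 0 0; 0 0 -20 0 0 0; 0 0 -35 0 0 0; 0 0 -35 0 0 0; 0 0 -20 0 0 0; 0 0 0 0 0 0")

```text
t: 22.78
eef_pos: [0.5291, -0.1737, 0.2298]
ee_rot: [-3.141, -0.004, -0.123]
force: [0.4, -1.3, -1.6]
width: 0.0876
```

```bash
python3 go.py .528 -.1735 .1025 -7.1;python3 shot.py scene 110 270 120 280 5 a11;  python3 ov.py a11 110 120 5 .528 -.1735 .085 22.9
```

```text
t 22.775 pos [ 529.11 -173.72  229.82] rot [-179.98   -0.25   -7.06] w 87.55 F [ 0.38 -1.28 -1.56] M [-0.007  0.027  0.073] q [ 0.03  0.15 -0.23  0.   -1.18  1.41]
shift tool mm [ -1.7  -0.  127.3] in goal axes [-1.100e+00 -1.000e-01  1.273e+02] turn [-0.0003 -0.0044  0.0007]
```

View pics/a11_ov.png

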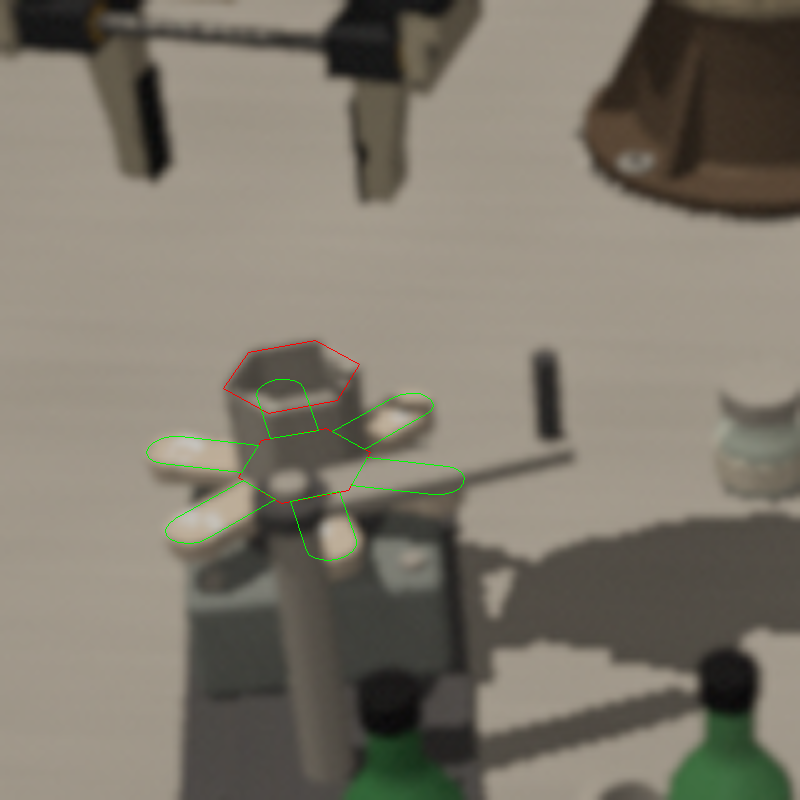

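```bash
python3 - <<'E'
from h import *
d=pickle.load(open("d0.pkl","rb"));T=d["top"];S=d["scene"]
a=T["frame"][170:215,310:380,::-1];cv2.imwrite("pics/pz.png",cv2.resize(a,None,fx=11,fy=11,interpolation=cv2.INTER_CUBIC))
h=np.array([.635,-.1483])
def pred(th,z): return np.array([h[0]+.11*np.cos(th),h[1]+.11*np.sin(th),z])
f=pickle.load(open("a11.pkl","rb"))
print("scene pin base/top",ray(f,(230.6,197.6),.157),ray(f,(228.6,180.5),.197))
for th in np.radians([108,112,116,120]):
  print(np.degrees(th),pred(th,.197).round(4),"top:",[((proj(T,[pred(th,z)])[0]-[310,170]+.5)*11).round() for z in(.157,.197)],"scene",[proj(S,[pred(th,z)])[0].round(1) for z in(.157,.197)])
E
```

```text
scene pin base/top [ 0.5872644  -0.04766272  0.157     ] [ 0.58385919 -0.05021655  0.197     ]
108.0 [ 0.601  -0.0437  0.197 ] top: [array([120., 246.]), array([145., 220.])] scene [array([231.6, 201.4]), array([230.6, 185.2])]
112.0 [ 0.5938 -0.0463  0.197 ] top: [array([132., 282.]), array([158., 257.])] scene [array([230.8, 199.4]), array([229.8, 183.2])]
116.00000000000001 [ 0.5868 -0.0494  0.197 ] top: [array([147., 316.]), array([173., 294.])] scene [array([229.8, 197.4]), array([228.8, 181.3])]
119.99999999999999 [ 0.58  -0.053  0.197] top: [array([164., 350.]), array([191., 329.])] scene [array([228.5, 195.5]), array([227.5, 179.4])]
```

View pics/pz.png

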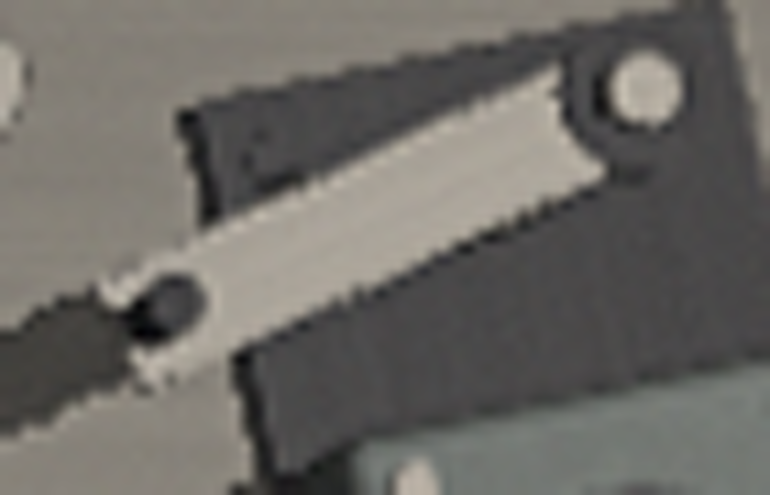

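```bash
python3 go.py .586 -.0498 .230 -63.5
```

```text
t 22.825 pos [ 528.33 -173.56  228.29] rot [-1.7998e+02 -1.2000e-01 -7.0700e+00] w 87.25 F [ 0.44 -1.22 -0.18] M [-0.073  0.025 -0.016] q [ 0.03  0.15 -0.24 -0.   -1.18  1.41]
shift tool mm [  42.  -129.9   -1.6] in goal axes [ -85.  -106.8   -1.7] turn [-0.0014 -0.0017  0.9848]
```

Emit:
step_arm(commands="10 -30 -1 0 0 0; 11 -35 0 0 0 0; 11 -35 0 0 0 0; 10 -30 0 0 0 0; 0 0 0 0 0 0.16; 0 0 0 0 0 0.165; 0 0 0 0 0 0.165; 0 0 0 0 0 0.165", jaw=50)

```text
t: 23.82
eef_pos: [0.5851, -0.0497, 0.2271]
ee_rot: [3.14, 0.001, -0.784]
force: [-0.2, 0.1, -0.3]
width: 0.0499
```

Emit:
step_arm(commands="0 0 0 0 0 0.165; 0 0 0 0 0 0.165; 0 0 0 0 0 0; 0 0 0 0 0 0; 0 0 0 0 0 0")

```text
t: 24.45
eef_pos: [0.5856, -0.0498, 0.228]
ee_rot: [3.141, 0.0, -1.106]
force: [-0.0, -0.2, -0.2]
width: 0.05
```

```bash
python3 go.py .586 -.0498 .158 -63.5;python3 shot.py scene 110 240 170 300 5 a12
```

```text
t 24.45 pos [585.61 -49.76 228.04] rot [ 1.7998e+02  1.0000e-02 -6.3390e+01] w 49.99 F [-0.   -0.2  -0.21] M [ 0.011 -0.046  0.006] q [ 0.25  0.21 -0.17 -0.   -1.2   0.22]
shift tool mm [ 0.2 -0.4 70. ] in goal axes [ 0.2 -0.3 70. ] turn [0.0003 0.0001 0.0019]
```

View pics/a12.png

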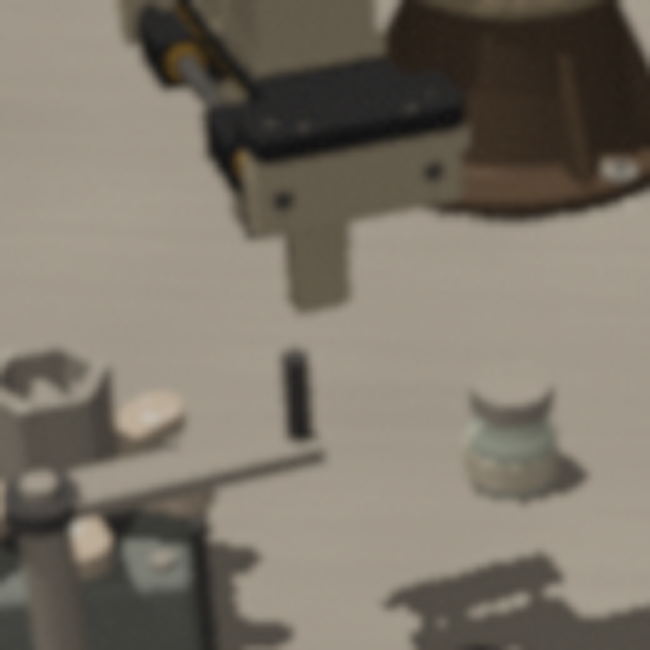

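Emit:
step_arm(commands="0.2 -0.3 10 0 0 0; 0 0 15 0 0 0; 0 0 15 0 0 0; 0 0 10 0 0 0; 0 0 8 0 0 0; 0 0 0 0 0 0; 0 0 0 0 0 0")

```text
t: 25.38
eef_pos: [0.5864, -0.0498, 0.1707]
ee_rot: [-3.141, -0.0, -1.108]
force: [0.0, -0.7, 0.7]
width: 0.05
```

```bash
python3 go.py .586 -.0498 .158 -63.5;python3 shot.py scene 130 230 190 290 6 a13
```

```text
t 25.375 pos [586.43 -49.77 170.69] rot [-1.7996e+02 -2.0000e-02 -6.3500e+01] w 49.96 F [ 0.04 -0.73  0.74] M [0.036 0.013 0.003] q [ 0.25  0.25 -0.25  0.   -1.07  0.22]
shift tool mm [-0.2  0.4 12.7] in goal axes [-0.2  0.4 12.7] turn [-0.0006 -0.0003  0.    ]
```

View pics/a13.png

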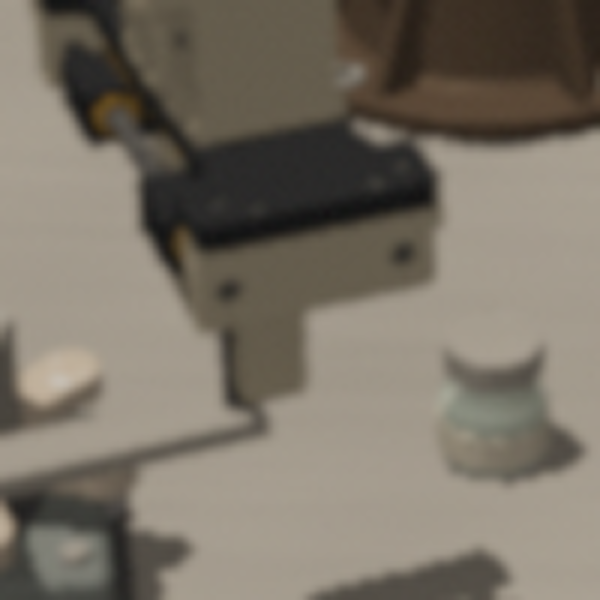

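Emit:
step_arm(commands="0 0.3 4 0 0 0; 0 0 4 0 0 0; 0 0 0 0 0 0; 0 0 0 0 0 0; 0 0 0 0 0 0; 0 0 0 0 0 0; 0 0 0 0 0 0; 0 0 0 0 0 0", jaw=5, grip_force=6)

```text
t: 26.42
eef_pos: [0.5859, -0.0499, 0.1623]
ee_rot: [-3.141, -0.0, -1.108]
force: [0.5, 0.9, 0.3]
width: 0.0118
```

```bash
python3 go.py .586 -.0498 .158 -63.5;python3 shot.py scene 130 230 190 290 6 a14
```

```text
t 26.425 pos [585.89 -49.92 162.31] rot [-179.99   -0.    -63.5 ] w 11.78 F [0.5  0.94 0.3 ] M [-0.003 -0.087  0.011] q [ 0.25  0.26 -0.26  0.   -1.05  0.22]
shift tool mm [-0.1 -0.1  4.3] in goal axes [-0.1 -0.1  4.3] turn [-0.0001 -0.0001 -0.    ]
```

View pics/a14.png

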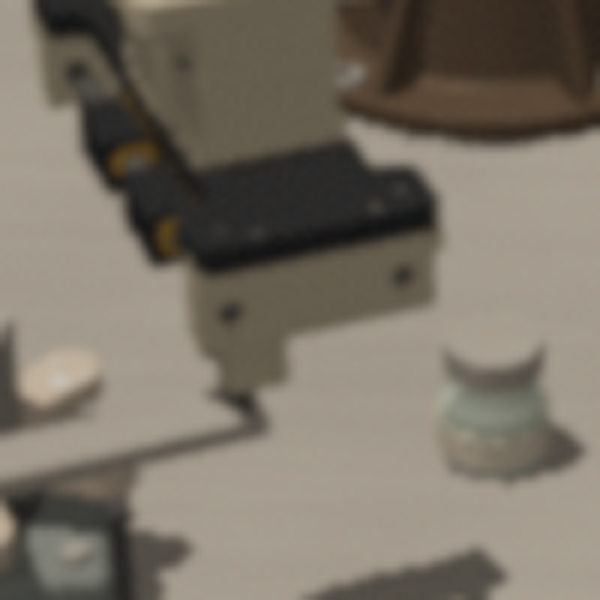

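Emit:
step_arm(commands="0.25 7.4 0 0 0 -0.067; 0.25 7.4 0 0 0 -0.067; 0.25 7.4 0 0 0 -0.067; 0.25 7.4 0 0 0 -0.067; 0 0 0 0 0 0")

```text
t: 27.1
eef_pos: [0.5612, -0.0669, 0.1623]
ee_rot: [3.141, -0.0, -0.841]
force: [0.5, -2.2, -0.3]
width: 0.0118
```

Emit:
step_arm(commands="0.25 7.4 0 0 0 -0.067; 0.25 7.4 0 0 0 -0.067; 0.25 7.4 0 0 0 -0.067; 0.25 7.4 0 0 0 -0.067; 0 0 0 0 0 0")

```text
t: 27.72
eef_pos: [0.5424, -0.0892, 0.1623]
ee_rot: [3.142, -0.0, -0.574]
force: [0.5, -2.2, -1.9]
width: 0.0117
```

Emit:
step_arm(commands="0.25 7.4 0 0 0 -0.067; 0.25 7.4 0 0 0 -0.067; 0.25 7.4 0 0 0 -0.067; 0.25 7.4 0 0 0 -0.067; 0 0 0 0 0 0")

```text
t: 28.35
eef_pos: [0.53, -0.1158, 0.1623]
ee_rot: [3.142, -0.0, -0.307]
force: [1.8, -0.9, -1.4]
width: 0.0117
```

Emit:
step_arm(commands="0.25 7.4 0 0 0 -0.067; 0.25 7.4 0 0 0 -0.067; 0.25 7.4 0 0 0 -0.067; 0.25 7.4 0 0 0 -0.067; 0 0 0 0 0 0")

```text
t: 28.98
eef_pos: [0.5251, -0.1448, 0.1623]
ee_rot: [3.142, -0.0, -0.04]
force: [1.3, -1.4, -0.1]
width: 0.0117
```

```bash
python3 go.py .528 -.1736 .162 13.3;python3 shot.py scene 110 240 120 280 5 a15
```

```text
t 28.975 pos [ 525.06 -144.79  162.32] rot [ 1.80e+02 -1.00e-02 -2.27e+00] w 11.7 F [ 1.28 -1.35 -0.12] M [-0.345 -0.503  0.004] q [ 0.09  0.19 -0.35  0.   -1.03  1.44]
shift tool mm [ 4.1 28.7  0.3] in goal axes [-3.8 28.7  0.3] turn [ 1.000e-04 -2.000e-04 -2.717e-01]
```

View pics/a15.png

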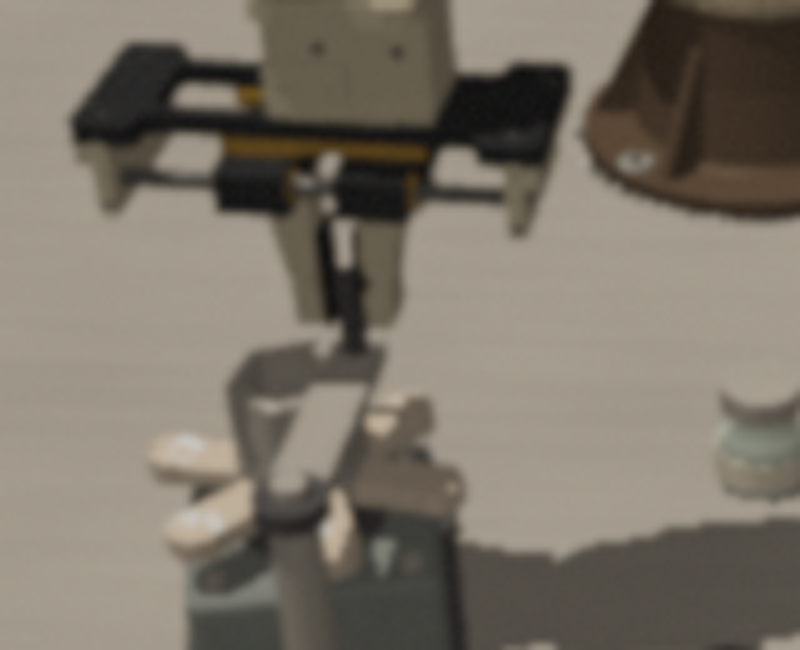

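Swinging as planned; 0.27 rad to go.

Emit:
step_arm(commands="0.25 7.4 0 0 0 -0.067; 0.25 7.4 0 0 0 -0.067; 0.2 5.5 0 0 0 -0.05; 0 0 0 0 0 0")

```text
t: 29.52
eef_pos: [0.5261, -0.1649, 0.1623]
ee_rot: [3.141, -0.0, 0.145]
force: [1.1, -0.1, -0.1]
width: 0.0119
```

Emit:
step_arm(commands="0.1 3.3 0 0 0 -0.03; 0.1 2.2 0 0 0 -0.02; 0 0 0 0 0 0")

```text
t: 29.9
eef_pos: [0.5271, -0.1705, 0.1623]
ee_rot: [3.142, -0.0, 0.197]
force: [1.6, 1.0, -0.9]
width: 0.0118
```

Emit:
step_arm(commands="0.05 1.7 0 0 0 -0.015; 0 1.1 0 0 0 -0.01; 0 0 0 0 0 0")

```text
t: 30.28
eef_pos: [0.5277, -0.1733, 0.1623]
ee_rot: [3.141, -0.0, 0.223]
force: [1.6, 0.8, -0.0]
width: 0.0119
```

```bash
python3 go.py .528 -.1736 .162 13.3
```

```text
t 30.275 pos [ 527.7  -173.34  162.3 ] rot [ 1.7999e+02 -1.0000e-02  1.2760e+01] w 11.85 F [ 1.59  0.84 -0.05] M [-0.002 -0.714 -0.017] q [ 0.04  0.2  -0.33  0.   -1.04  1.76]
shift tool mm [0.2 0.3 0.3] in goal axes [0.2 0.3 0.3] turn [ 0.0001 -0.0002 -0.0095]
```

Emit:
step_arm(commands="0 0.5 0 0 0 -0.005; 0 0.5 0 0 0 -0.005; 0 0 0 0 0 0")

```text
t: 30.65
eef_pos: [0.5278, -0.1738, 0.1623]
ee_rot: [-3.141, -0.0, 0.233]
force: [1.0, 3.7, 1.9]
width: 0.0116
```

Emit:
step_arm(commands="0 0.5 0 0 0 0; 0 0.5 0 0 0 0; 0 0 0 0 0 0")

```text
t: 31.02
eef_pos: [0.5279, -0.1739, 0.1622]
ee_rot: [-3.14, -0.0, 0.233]
force: [0.3, 9.4, 2.8]
width: 0.0117
```

Emit:
step_arm(commands="0 -0.8 0 0 0 0; 0 0 0 0 0 0; 0 0 0 0 0 0; 0 0 0 0 0 0; 0 0 0 0 0 0", jaw=45)

```text
t: 31.65
eef_pos: [0.5278, -0.1745, 0.1622]
ee_rot: [3.142, 0.0, 0.232]
force: [-0.5, 0.1, 0.1]
width: 0.0446
```

Emit:
step_arm(commands="0 0 -5 0 0 0; 0 0 -15 0 0 0; 0 0 -30 0 0 0; 0 0 -40 0 0 0; 0 0 -30 0 0 0; 0 0 0 0 0 0; 0 0 0 0 0 0")

```text
t: 32.52
eef_pos: [0.5276, -0.1743, 0.2826]
ee_rot: [-3.141, -0.001, 0.233]
force: [-0.1, 0.3, -0.2]
width: 0.0449
```

```bash
python3 go.py .528 -.1736 .162 13.3;python3 shot.py scene 110 270 120 280 5 a16;  python3 ov.py a16 110 120 5 .528 -.1735 .085 22.9;python3 - <<'E'
from h import *
f=pickle.load(open("a16.pkl","rb"))
for k in(1.48,1.38):
    th=np.radians(13.3)+np.pi-1.48+k
    print(k,[((proj(f,[[.635+.11*np.cos(th),-.1483+.11*np.sin(th),z]])[0]-[120,110]+.5)*5).round() for z in(.157,.197)])
E
```

```text
t 32.525 pos [ 527.62 -174.27  282.57] rot [-1.7999e+02 -3.0000e-02  1.3320e+01] w 44.86 F [-0.06  0.26 -0.22] M [-0.021  0.037 -0.005] q [ 0.03  0.12 -0.15 -0.   -1.3   1.77]
shift tool mm [  0.5  -0.5 120.6] in goal axes [  0.5  -0.6 120.6] turn [-0.0002 -0.0005  0.0004]
1.48 [array([289., 353.]), array([278., 275.])]
1.38 [array([314., 352.]), array([304., 273.])]
```

View pics/a16_ov.png

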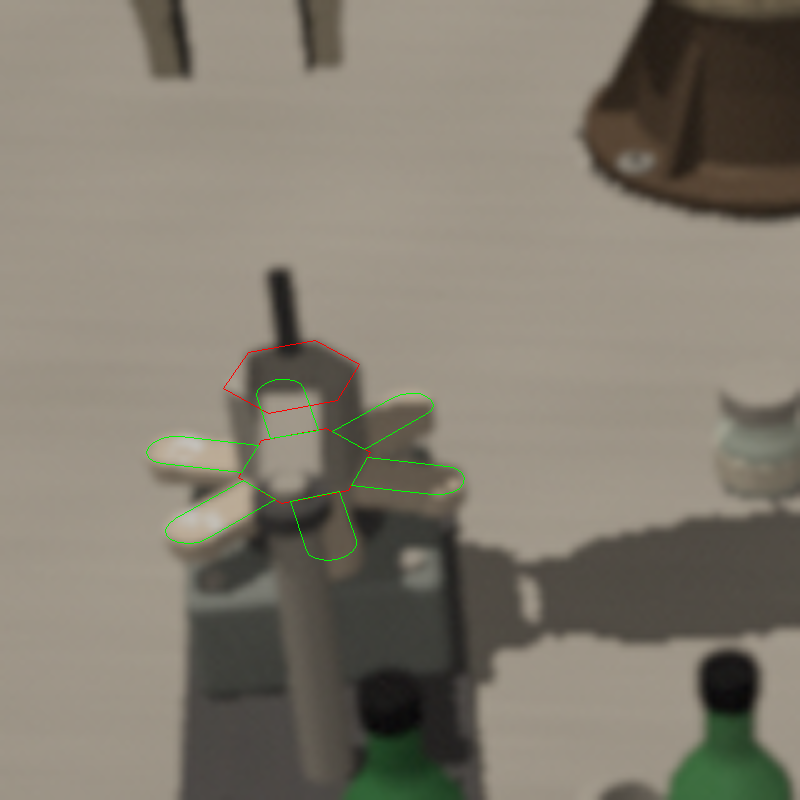

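Pin at (278,272)–(289,350) matches the shut prediction at 1.48 rad. The wheel outline sits at shoulder height and both bottles are standing. Handing in.

```bash
python3 -c "
from station import *
print(job_done())"
```

```text
the job is handed in; nothing more can be done
None
```

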